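# Stand the fallen bottle up and hold the ball tray over the light plate

## Robot

A 6-joint arm with a two-finger parallel gripper is mounted at the origin on the work surface. World frame = base frame: x ahead of the robot, y to its left, z up, the work surface at z = 0. Lengths are in m, angles in degrees, forces in N, time in s.
With the tool pointing down it reaches from about 0.225 to 0.875 m from the base axis. Payload 3.4 kg.
Tool frame: the origin (TCP) lies between the finger pads; the fingertips stand 11 mm ahead of it and the grasp point (between the pads) lies 8 mm behind it; z points along the fingers, y is the direction in which the jaws open and shut (so a half turn about z gives the same grasp; the last joint's range is limited). The gripper opens to 85 mm and grips with 20 to 120 N. Pads are 22 mm wide; open, the fingers measure 114 mm over their backs; the gripper's body (76 mm by 85 mm) begins 54 mm behind the grasp point. The pads swing forward as they close: fully open they stand 13 mm farther back than shut.
Start: joints at [66.578, 15.808, 86.224, -0, 77.962, -6.933], TCP at [0.163, 0.551, 0.242] pointing down, gripper open.
Joint ranges: [-165.64, 165.64], [-43.16, 119.46], [12.63, 154.43], [-67.54, 247.53], [6.08, 155.33], [-154.97, 154.97]. Speed limits (degrees/s): [147.25, 147.25, 180, 180, 180, 180].

## Interface

Orientations are given as a 3x3 rotation matrix whose columns are the frame's x, y, z axes.
In Python, from bench import get_obs, eyes, robot gives the robot as it stands.
- The arm moves only by the tool carry_out, never from a script. Its argument "increments" is a list of rows, each a list of 6 numbers: the shift along the tool's x, y, z in mm, then the turn, a rotation vector about the tool's x, y, z in degrees. A call has 1 to 12 rows; each row is the pose to reach, as a shift and turn from the pose measured when the call began, along the tool's axes at that moment; what a row does not reach only later rows make up. A row lasts 1/12 s, in which the tool goes at most 41.7 mm and 7.16 degrees, less where a joint would pass 70% of its speed; a pose out of reach is approached as far as the arm can. A call with a gripper value outside its range is refused whole. "jaw" is the closure, from 0 (fully open) to 1 (shut), set as the call begins (left out, the last holds). The fingers move at their own pace and stop on an object; "grip_force" is the grip in N (left out, the last holds). Time passes only in rows, so rows that repeat a pose let the fingers close. It gives the time, the measured TCP pose, the force and the opening at its end, in the units of the state.
- get_obs(): the state, without advancing time (a new reading comes with each control period).
- eyes.snapshot(name): name is "scene" or "top"; returns the picture (480x640x3 uint8, red, green, blue); there is no depth.
- eyes.get_calibration(name): a dict with "camera_matrix" (3x3 intrinsics, pixels), "R" (3x3) and "t" (3): a world point X has camera coordinates R X + t. Camera axes: x right, y down, z forward; pixel columns grow to the right and rows downward; lengths in m; the calibration is good to about 2 mm. A picture is of the moment at which its call begins. get_calibration takes no time and is no camera call.
- robot.job_done(): hands the job in, once; it reports no verdict.
The state is a dict: "time_s": time; "qpos": joint angles; "joint_velocities": joint speeds; "tau": joint torques, N m; "position": TCP position; "ee_rot": TCP orientation; "contact_force": force on the tool from outside, world axes, zero at the start; "ft_torque": the same for the moment, N m; "grip_width": finger opening in m.
Only numpy, scipy, OpenCV 4.12 (cv2) and the standard library are available. Lean on these libraries where they do the work, as an engineer would, in place of code of your own. Each camera call takes 0.05 s, during which the arm holds its last target.

## Task

A reagent bottle has toppled onto the inspection light plate: stand it upright, wholly on the round blue mat, and let go of it. Then pick up the sample tray with the orange handle without letting the loose steel ball out of its pocket, and finish still holding the tray steady and level, with the ball over the bright window and the tray's underside about 10 cm above the light plate. Leave the vial, the jar and the carton where they are.

Things in the scene. Friction and masses are not known exactly. Their poses are not given: they have to be found in the camera images.
- light_plate: Fixed grey square inspection light plate lying on the bench, 150 x 150 mm, 14 mm thick, with a flush bright white window 110 x 110 mm in the middle of its top. Origin: centre of its underside, on the bench; z up, x and y along its sides.
- mat: Fixed round blue mat on the bench, 140 mm across, 4 mm thick. Origin: centre of its underside; z up.
- bottle: Loose square-section amber bottle with a white label and round white cap, about 0.13 kg, lying on one of its flat sides on the light plate at the start, with the cap turned more or less towards world -y (within about 50 degrees). The body is 40 x 40 mm across its flats and 66 mm tall; above that a short shoulder and a cap 28 mm across reach to 95 mm. Origin: centre of its base; its z axis runs from the base to the cap, x and y are square to its flat sides.
- bottle_cap (a point): Centre of the top of the bottle's cap, 95 mm from the base along the bottle's z axis.
- tray: Loose flat aluminium sample tray standing on the bench, about 0.25 kg, 130 mm (its x) by 76 mm (its y), 12 mm thick, with an upright orange handle plate in the middle, 14 mm thick along the tray's x and 40 mm wide along its y, rising to 81 mm above the tray's underside. Two round pockets 26 mm across and 3 mm deep are sunk in its top 40 mm either side of the handle along x; the one at +x holds the ball, the other is empty. Origin: centre of its underside, z up.
- tray_handle (a point): Middle of the top edge of the tray's orange handle, 81 mm above the tray's underside. Axes as the tray's.
- pocket_ball (a point): Where the ball's centre is when it lies in the middle of its pocket: 40 mm along the tray's x from the handle, 21 mm above the tray's underside. Axes as the tray's.
- ball_center (a point): Centre of the loose polished steel ball, 24 mm across, 56 g, which lies in the tray's +x pocket with about 5 mm of play. Its top is 33 mm above the tray's underside. It rolls out if the tray tips by about 40 degrees or is jerked.
- vial: Bystander: small black vial with a blue cap, 34 mm across, 76 mm tall, loose. Origin: centre of its underside.
- jar: Bystander: amber jar with a dark cap, 54 mm across, 70 mm tall, loose. Origin: centre of its underside.
- carton: Bystander: white carton with a blue band, 60 x 90 x 60 mm, loose. Origin: centre of its underside.
Mind the look-alikes: they are no part of the job. Leave any purple or yellow look-alike of the bottle alone.

How it is judged (in metres and radians):
On the way, in this order (a step that is already met when the one before it is completed fails the run):
1. the bottle stands upright on the blue mat, let go (angle between bottle's own z axis and vertical below 0.12 rad and horizontal distance between bottle and mat below 0.055 m and height (world z) of bottle between -0.002 and 0.01 m and contact force between bottle and mat above 0.3 N and contact force between bottle and the fingers below 0.05 N and linear speed of bottle below 0.02 m/s), for 0.3 s.
2. the tray is lifted clear in the gripper with the ball in its pocket (height (world z) of tray above 0.03 m and contact force between tray and the fingers above 1 N and contact force between tray and light_plate below 0.05 N and contact force between tray and mat below 0.05 N and contact force between tray and bottle below 0.05 N and distance between ball_center and pocket_ball below 0.012 m), for 0.2 s.
At the end, for the whole second after the job is handed in: Bottle upright (7 deg) on the mat, centre within 55 mm of the mat's, let go, still; tray held by the gripper alone, still, level within 5.7 deg, underside 60 to 140 mm above the light plate's top; ball in its pocket and within 55 mm of the plate's centre along both plate sides (all of step 1 and distance between ball_center and pocket_ball below 0.012 m and contact force between tray and the fingers above 1 N and contact force between tray and light_plate below 0.05 N and contact force between tray and mat below 0.05 N and contact force between tray and bottle below 0.05 N and angle between tray's own z axis and vertical below 0.1 rad and x of ball_center in the frame of light_plate between -0.055 and 0.055 m and y of ball_center in the frame of light_plate between -0.055 and 0.055 m and z of tray in the frame of light_plate between 0.074 and 0.154 m and linear speed of tray below 0.02 m/s and angular speed of tray below 0.15 rad/s); the arm keeps its last pose, push and grip.
It fails at once if the ball leaves its pocket (distance between ball_center and pocket_ball above 0.018 m).
It fails at once if the vial is moved or knocked over (distance of vial from where it was at the start of the episode above 0.03 m or angle between vial's own z axis and vertical above 0.5 rad).
It fails at once if the jar is moved or knocked over (distance of jar from where it was at the start of the episode above 0.03 m or angle between jar's own z axis and vertical above 0.5 rad).
It fails at once if the carton is moved or knocked over (distance of carton from where it was at the start of the episode above 0.03 m or angle between carton's own z axis and vertical above 0.5 rad).
It also fails if it takes over 70 s, if anything falls off the work surface, if the arm or the gripper's body presses on something with over 40 N, if the wrist force passes 120 N, or if a joint passes its speed limit or range.

## Working session

There is one attempt and no reset: what is moved stays moved. The work goes in short steps, Python scripts to look and compute and a tool call to move; the robot and the scene stay as the last step left them, time stands still between calls to the robot, and variables do not carry over. Pictures are saved under pics/ and viewed, and the job is handed in when it is done.

Besides the shell and the picture viewer there is one more tool, called after "Request:" in YAML: its name, and indented under it one key for each argument. carry_out: Moves the arm, as the interface text tells. Its arguments: {"type":"object","properties":{"increments":{"type":"array","items":{"type":"array","items":{"type":"number"}}},"jaw":{"type":"number"},"grip_force":{"type":"number"}},"required":["increments"]}

```bash
ls; mkdir -p pics
python3 - <<'E'
from bench import get_obs, eyes, robot
import cv2,numpy as np
for n in("scene","top"):
    im=eyes.snapshot(n); cv2.imwrite(f"pics/{n}0.png",im[:,:,::-1])
    c=eyes.get_calibration(n); print(n,{k:np.round(v,4).tolist() for k,v in c.items()})
print(get_obs())
E
```

```text
pics
scene {'camera_matrix': [[570.1582, 0.0, 328.8671], [0.0, 570.1582, 236.4816], [0.0, 0.0, 1.0]], 'R': [[0.6603, 0.7509, 0.0113], [0.5397, -0.4639, -0.7025], [-0.5223, 0.47, -0.7116]], 't': [-0.3774, -0.2341, 1.3842]}
top {'camera_matrix': [[472.6056, 0.0, 323.7501], [0.0, 472.6056, 233.8239], [0.0, 0.0, 1.0]], 'R': [[0.0232, -0.9996, -0.0148], [-0.996, -0.0218, -0.0868], [0.0865, 0.0167, -0.9961]], 't': [0.016, 0.5472, 1.0349]}
{'time_s': 0.1, 'qpos': array([ 6.65802592e+01,  1.58440097e+01,  8.62866226e+01,  1.52137444e-03,
        7.79611038e+01, -6.93317635e+00]), 'joint_velocities': array([ 0.02381427,  0.00497156, -0.21873258, -0.05181995,  0.06478441,
       -0.070189  ]), 'tau': array([ 3.13844866e-03, -4.17704558e+01, -2.46402204e+01,  9.36096649e-05,
        5.86587630e-03, -1.76702139e-05]), 'position': array([0.16300611, 0.55095917, 0.24153542]), 'ee_rot': array([[-9.58884659e-01,  2.83795306e-01, -6.60208207e-04],
       [ 2.83795989e-01,  9.58883574e-01, -1.45887341e-03],
       [ 2.19041378e-04, -1.58625578e-03, -9.99998718e-01]]), 'contact_force': array([-0.87108057, -0.11554278, -0.05229902]), 'ft_torque': array([-0.0337124 , -0.01670404,  0.00079278]), 'grip_width': 0.08531125192153138}
```

View pics/scene0.png

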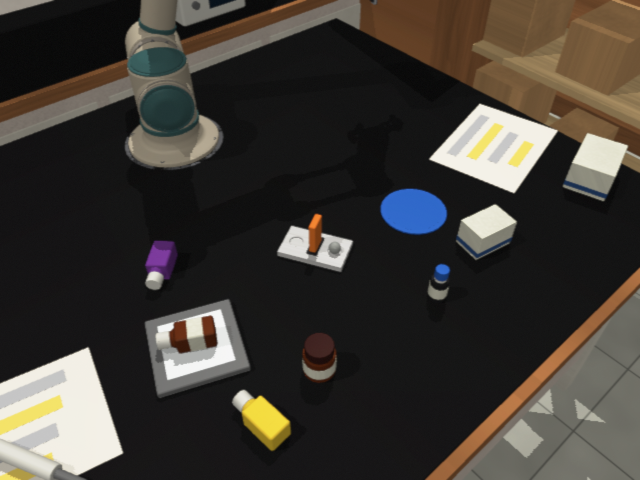

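View pics/top0.png

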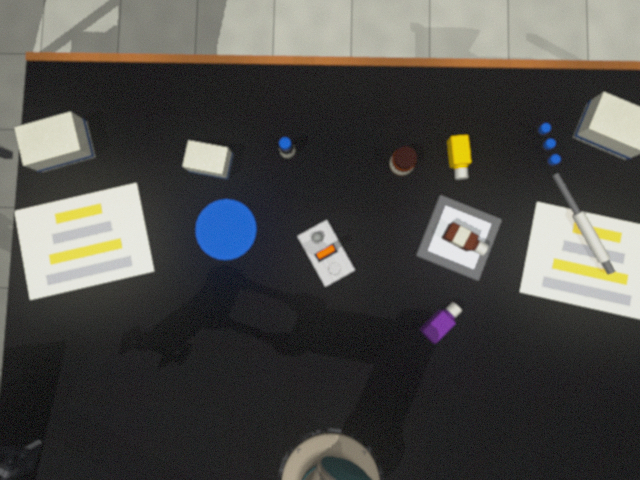

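The top view shows three bottle-like things: amber with a white label at (462,237), lying on the grey plate, purple at (440,323) and yellow at (459,153). The amber one fits the description. The mat is at (226,229) and the tray at (326,252), with the ball near (318,237). I'll measure these and confirm them in enlarged crops.

```bash
cat > h.py <<'E'
from bench import get_obs, eyes, robot
import cv2,numpy as np
def cal(n):
    c=eyes.get_calibration(n); return c["camera_matrix"],c["R"],np.array(c["t"]).ravel()
def ray(n,uv,z):
    K,R,t=map(np.array,cal(n)); o=-R.T@t
    d=R.T@np.linalg.solve(K,[uv[0],uv[1],1.]); return o+d*(z-o[2])/d[2]
def proj(n,X):
    K,R,t=map(np.array,cal(n)); p=K@(R@np.asarray(X)+t); return p[:2]/p[2]
def blobs(m,amin=60):
    n,l,s,c=cv2.connectedComponentsWithStats(m.astype(np.uint8)); return [(s[i],c[i],l==i) for i in range(1,n) if s[i][4]>=amin]
E
python3 - <<'E'
from h import *
t=cv2.imread("pics/top0.png");s=cv2.imread("pics/scene0.png")
a=cv2.resize(t[180:290,400:520],None,fx=5,fy=5,interpolation=cv2.INTER_CUBIC)
cv2.imwrite("pics/c1.png",a)
a=cv2.resize(s[290:400,135:255],None,fx=5,fy=5,interpolation=cv2.INTER_CUBIC)
cv2.imwrite("pics/c2.png",a)
a=cv2.resize(t[205:300,280:370],None,fx=6,fy=6,interpolation=cv2.INTER_CUBIC)
cv2.imwrite("pics/c3.png",a)
a=cv2.resize(s[200:280,265:365],None,fx=6,fy=6,interpolation=cv2.INTER_CUBIC)
cv2.imwrite("pics/c4.png",a)
for n,im in(("top",t),("scene",s)):
    h=cv2.cvtColor(im,cv2.COLOR_BGR2HSV); H,S,V=cv2.split(h)
    for name,m,z in(("blue",(H>100)&(H<125)&(S>150)&(V>100),.004),("orange",(H>5)&(H<18)&(S>180)&(V>150),.06),("grey",(S<40)&(V>60)&(V<140),.014),("red",((H<8)|(H>172))&(S>120)&(V>40)&(V<130),.034)):
        for st,c,_ in blobs(m): print(n,name,st.tolist(),c.round(1),ray(n,c,z).round(4))
E
```

```text
top blue [539, 123, 12, 11, 101] [544.8 127.8] [ 0.8055 -0.4766  0.004 ]
top blue [279, 137, 12, 13, 129] [284.5 142.9] [0.7586 0.1247 0.004 ]
top blue [544, 138, 12, 11, 102] [549.7 143.3] [ 0.7693 -0.4871  0.004 ]
top blue [549, 154, 12, 11, 99] [554.5 159. ] [ 0.7327 -0.4974  0.004 ]
top blue [195, 198, 62, 63, 3037] [225.4 229.1] [0.5543 0.2543 0.004 ]
top orange [317, 246, 18, 13, 112] [325.4 251.9] [0.5045 0.0234 0.06  ]
top grey [0, 0, 156, 386, 8393] [ 24.8 139.6] [0.7522 0.7281 0.014 ]
top grey [41, 0, 185, 54, 7046] [151.1  27.5] [1.0281 0.4481 0.014 ]
top grey [578, 91, 62, 68, 907] [603.3 130.4] [ 0.7987 -0.6047  0.014 ]
top grey [41, 121, 55, 52, 183] [ 74.9 156. ] [0.7156 0.6083 0.014 ]
top grey [572, 128, 55, 33, 155] [598.  147.3] [ 0.7591 -0.5917  0.014 ]
top grey [181, 139, 51, 39, 305] [211.7 161.2] [0.7095 0.2901 0.014 ]
top grey [279, 148, 17, 11, 92] [287.3 153.6] [0.7309 0.1164 0.014 ]
top grey [389, 159, 24, 16, 68] [397.4 169.5] [ 0.6987 -0.1362  0.014 ]
top grey [518, 173, 122, 148, 853] [565.3 232.2] [ 0.5631 -0.5137  0.014 ]
top grey [416, 194, 87, 88, 200
[... 1534 characters left out ...]
5 249.6] [0.7195 0.2555 0.014 ]
scene grey [329, 245, 12, 11, 87] [334.4 250.2] [0.5387 0.0431 0.014 ]
scene grey [145, 274, 19, 16, 133] [153.8 283.8] [ 0.3854 -0.2652  0.014 ]
scene grey [428, 281, 21, 19, 163] [437.  292.1] [0.7395 0.1154 0.014 ]
scene grey [454, 289, 186, 191, 16438] [580.4 415. ] [1.0442 0.0982 0.014 ]
scene grey [145, 299, 105, 99, 3172] [195.3 350.9] [ 0.5594 -0.2853  0.014 ]
scene grey [188, 337, 21, 15, 187] [196.9 344.1] [ 0.5496 -0.2761  0.014 ]
scene grey [314, 361, 23, 18, 137] [326.1 372.3] [ 0.7323 -0.1476  0.014 ]
scene grey [50, 465, 36, 15, 277] [ 63.6 474.6] [ 0.6137 -0.5344  0.014 ]
scene red [304, 333, 32, 25, 394] [316.6 345.7] [ 0.6938 -0.1348  0.034 ]
```

View pics/c1.png

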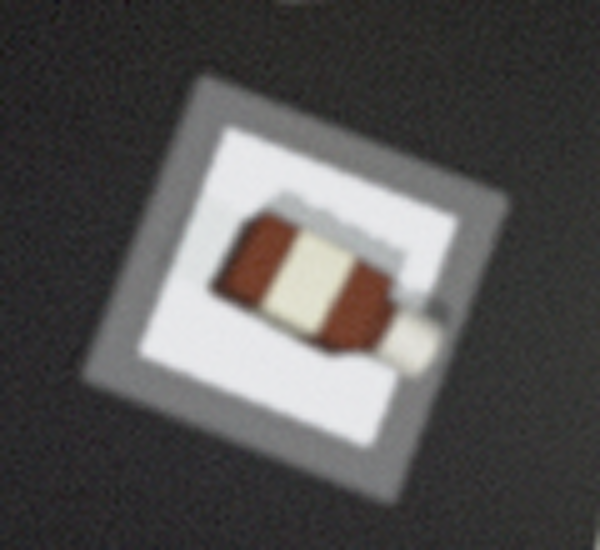

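View pics/c2.png

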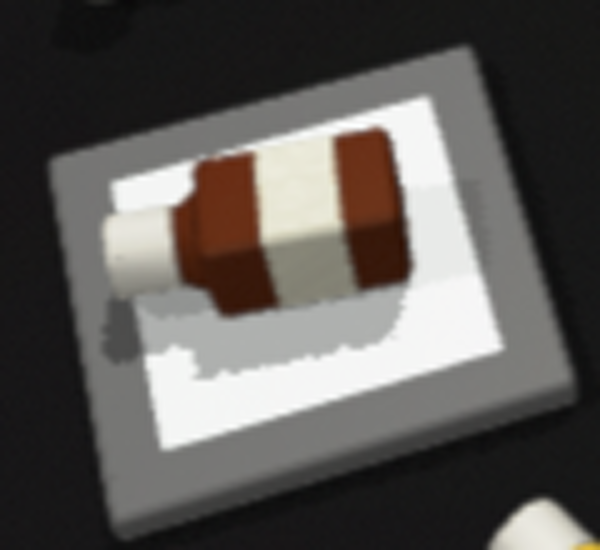

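View pics/c3.png

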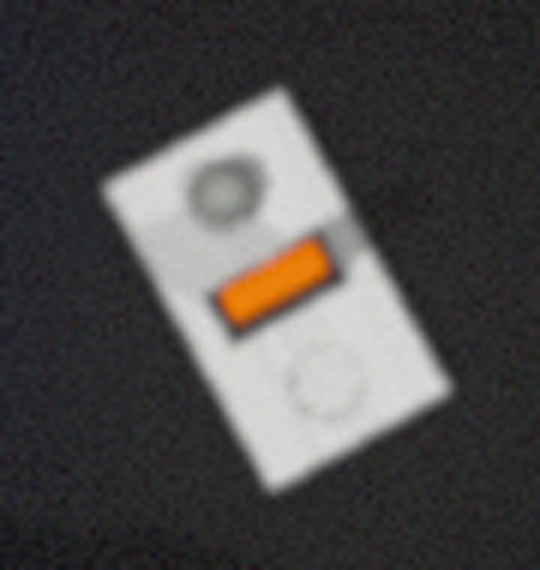

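View pics/c4.png

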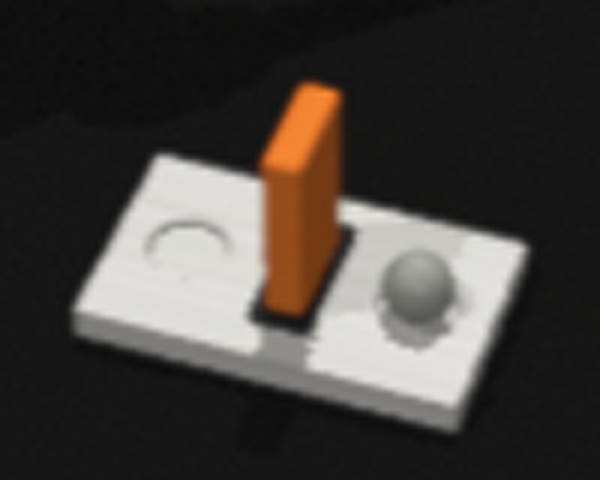

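The crops confirm it: the amber bottle with the white label lies on the plate window, cap to the right in the top view. The tray's ball is in the pocket at the upper left, at crop c3 (226,192). Next I'll turn these pixels into poses.

Run:
```python
from h import *
def pts(n,l,off,s,z):
    return np.array([ray(n,(np.array(p)+.5)/s-.5+off,z)[:2] for p in l])
K,R,t=map(np.array,cal("top")); print("topcam",-R.T@t)
P=pts("top",[(207,75),(510,200),(397,503),(83,378)],(400,180),5,.014);print("plate",P.mean(0),np.degrees(np.arctan2(*(P[1]-P[0])[::-1])),np.linalg.norm(P-np.roll(P,1,0),axis=1))
P=pts("scene",[(50,158),(470,47),(577,385),(122,523)],(135,290),5,.014);print("plate",P.mean(0),np.degrees(np.arctan2(*(P[1]-P[0])[::-1])))
B=pts("scene",[(385,130),(402,215),(195,160),(205,252)],(135,290),5,.054);print("bottle top face scene",B.round(4).tolist())
for n,l,o in(("top",[(262,218),(215,290),(390,275),(328,350)],(400,180)),):
    print("bottle top?",pts(n,l,o,5,.054).round(4).tolist(), "cap end top z .034", pts(n,[(430,345)],o,5,.034))
print("cap scene",pts("scene",[(108,253)],(135,290),5,.034))
T=pts("top",[(283,88),(452,390),(272,493),(102,187)],(280,205),6,.012);print("tray",T.mean(0),T.round(4).tolist(),np.linalg.norm(T-np.roll(T,1,0),axis=1))
S=pts("scene",[(160,155),(528,245),(458,407),(75,312)],(265,200),6,.012);print("tray scene",S.mean(0),S.round(4).tolist(),np.linalg.norm(S-np.roll(S,1,0),axis=1))
print("ball",pts("top",[(226,192)],(280,205),6,.021),pts("scene",[(418,287)],(265,200),6,.021))
print("handle",pts("top",[(275,280)],(280,205),6,.081),pts("scene",[(302,127)],(265,200),6,.081))
print("vial",ray("top",(285,143),.076),"jar",ray("top",(404,158),.07),"carton",ray("top",(207,159),.06))
```

```text
topcam [0.45518986 0.01062611 1.07862988]
plate [ 0.54664711 -0.27692415] -111.69642138729483 [0.1493889  0.14660423 0.14654665 0.14962493]
plate [ 0.54707412 -0.27636531] 68.44690114342735
bottle top face scene [[0.5445, -0.2372], [0.5769, -0.2519], [0.5139, -0.2912], [0.5477, -0.3075]]
bottle top? [[0.5734, -0.2501], [0.5415, -0.2299], [0.5497, -0.3053], [0.5166, -0.2785]] cap end top z .034 [[ 0.5210084  -0.32889118]]
cap scene [[ 0.51294681 -0.32738916]]
tray [0.50511508 0.02307556] [[0.5811, 0.0225], [0.4686, -0.0434], [0.4287, 0.0232], [0.542, 0.09]] [0.07802217 0.13040964 0.07763487 0.13162498]
tray scene [0.50378739 0.02357013] [[0.4281, 0.0238], [0.541, 0.0896], [0.579, 0.0238], [0.4672, -0.0429]] [0.07725893 0.13069256 0.07594345 0.130158  ]
ball [[0.54045331 0.04285005]] [[0.53778744 0.04328895]]
handle [[0.50492295 0.02301384]] [[0.50415206 0.02301964]]
vial [0.73804654 0.11607928 0.076     ] jar [ 0.71145871 -0.14251409  0.07      ] carton [0.70334279 0.28864823 0.06      ]
```

The bottle's axis heads about -117.5° with its body centre near (0.5455,-0.271). The plate centre is (0.547,-0.2765), the mat centre (0.555,0.253), and the tray is at (0.5045,0.023) with yaw 30°.

Plan: grasp the bottle across its flats with the tool leaning 40° from the cap side, then pitch 90° so it ends leaning 50° the other way.

```bash
cat >> h.py <<'E'
from scipy.spatial.transform import Rotation as Ro
def tool(yhead,d):   # jaw heading deg, tool z
    y=np.array([np.cos(np.radians(yhead)),np.sin(np.radians(yhead)),0.]); d=np.array(d)/np.linalg.norm(d)
    return np.c_[np.cross(y,d),y,d]
def inc(p,Rt):
    o=get_obs(); R=o["ee_rot"]; s=R.T@(np.array(p)-o["position"])*1e3; r=Ro.from_matrix(R.T@Rt).as_rotvec(degrees=True)
    print("inc",s.round(1).tolist(),r.round(2).tolist(),"|s|",np.linalg.norm(s).round(1),"|r|",np.linalg.norm(r).round(1))
def st():
    o=get_obs(); print("t",o["time_s"],"q",o["qpos"].round(2).tolist(),"p",o["position"].round(4).tolist(),"F",o["contact_force"].round(2).tolist(),"w",round(o["grip_width"],4))
    print("R",o["ee_rot"].round(4).tolist())
b=np.array([np.cos(np.radians(-117.5)),np.sin(np.radians(-117.5)),0])
L=np.radians(40)
d0=-np.sin(L)*b+np.array([0,0,-np.cos(L)])
R0=tool(-27.5,d0); g0=np.array([.544,-.2737,.039])
E
python3 -c "
from h import *
print(R0.round(3)); p=g0+.008*d0; print(p)
inc(p-.2*d0,R0)"
```

```text
[[ 0.354  0.887  0.297]
 [ 0.679 -0.462  0.57 ]
 [ 0.643  0.    -0.766]]
[ 0.54637445 -0.26913872  0.03287164]
inc [-575.8, -803.7, 56.6] [-35.17, 28.99, 96.39] |s| 990.3 |r| 106.6
```

Request:
carry_out:
  increments:
    - [-24,-33.5,2.4,-1.5,1.2,4]
    - [-48,-67,4.7,-2.9,2.4,8]
    - [-72,-100.5,7,-4.4,3.6,12]
    - [-96,-134,9.5,-5.9,4.8,16]
    - [-120,-167.5,11.8,-7.3,6,20]
    - [-144,-201,14.2,-8.8,7.2,24]
    - [-168,-234.5,16.5,-10.3,8.5,28]
    - [-192,-268,18.9,-11.7,9.7,32]
    - [-216,-301.5,21.2,-13.2,10.9,36]
    - [-240,-335,23.6,-14.7,12.1,40]
    - [-264,-368.5,26,-16.1,13.3,44]
    - [-288,-402,28.3,-17.6,14.5,48]
  jaw: 0

```text
time_s: 1.1
position: [0.3196, 0.0979, 0.215]
ee_rot: [[-0.422, 0.907, 0.01], [0.842, 0.387, 0.376], [0.337, 0.167, -0.927]]
contact_force: [2.2, 0.4, 0.6]
grip_width: 0.0851
```

```bash
python3 -c "
from h import *
st();inc(g0+.008*d0-.2*d0,R0)"
```

```text
t 1.1 q [-18.92, -4.8, 118.06, 21.83, 74.77, -51.03] p [0.3196, 0.0979, 0.215] F [2.25, 0.37, 0.62] w 0.0851
R [[-0.4215, 0.9068, 0.0101], [0.8419, 0.3872, 0.3759], [0.3369, 0.1669, -0.9266]]
inc [-485.3, -39.3, -152.4] [-17.52, 14.42, 48.35] |s| 510.1 |r| 53.4
```

Request:
carry_out:
  increments:
    - [-40,-3.3,-12.7,-1.5,1.2,4]
    - [-80,-6.6,-25.4,-2.9,2.4,8]
    - [-120,-9.8,-38,-4.4,3.6,12]
    - [-160,-13,-50.7,-5.9,4.8,16]
    - [-200,-16.3,-63.4,-7.3,6,20]
    - [-240,-19.6,-76,-8.8,7.2,24]
    - [-280,-22.8,-88.8,-10.3,8.5,28]
    - [-320,-26,-101.4,-11.7,9.7,32]
    - [-360,-29.3,-114,-13.2,10.9,36.4]
    - [-405,-33,-128,-14.7,12.1,40.6]
    - [-445,-36,-140,-16.1,13.3,44.5]
    - [-485.3,-39.3,-152.4,-17.5,14.4,48.35]

```text
time_s: 2.1
position: [0.4835, -0.3746, 0.1859]
ee_rot: [[0.357, 0.885, 0.298], [0.677, -0.465, 0.571], [0.643, -0.002, -0.765]]
contact_force: [0.8, 0.2, 0.4]
grip_width: 0.0852
```

Request:
carry_out:
  increments:
    - [0,0,0,0,0,0]
    - [0,0,0,0,0,0]

```text
time_s: 2.27
position: [0.4831, -0.3769, 0.1836]
ee_rot: [[0.36, 0.884, 0.298], [0.675, -0.467, 0.571], [0.644, -0.004, -0.765]]
contact_force: [-0.6, -0.1, 0.6]
grip_width: 0.0854
```

```bash
python3 -c "
from h import *
st();inc(g0+.008*d0,R0)
im=eyes.snapshot('scene');cv2.imwrite('pics/s1.png',im[:,:,::-1])"
```

```text
t 2.2667 q [-62.62, 31.06, 82.26, 31.83, 92.12, -40.86] p [0.4831, -0.3769, 0.1836] F [-0.62, -0.06, 0.58] w 0.0854
R [[0.3596, 0.8843, 0.2978], [0.6753, -0.4669, 0.571], [0.644, -0.0043, -0.7651]]
inc [-1.5, 6.3, 195.7] [0.03, -0.09, -0.41] |s| 195.8 |r| 0.4
```

View pics/s1.png

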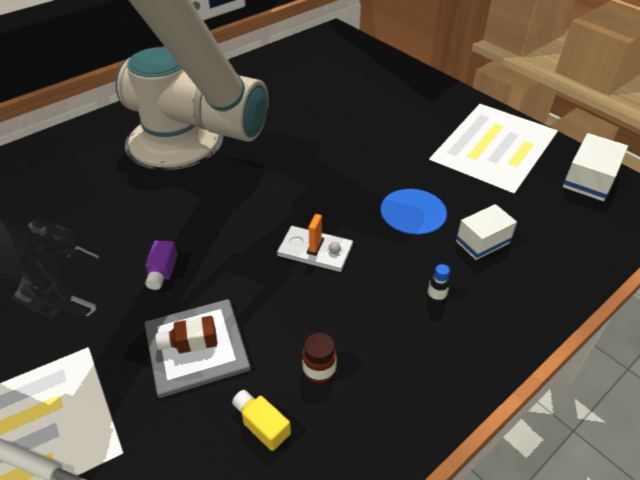

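The gripper is at (60,270) in the scene view, open and aimed at the amber bottle at (190,335). I'll advance most of the way and check.

Request:
carry_out:
  increments:
    - [0,1,20,0,0,0]
    - [0,2,50,0,0,0]
    - [-0.5,3,80,0,0,-0.2]
    - [-1,5,110,0,0,-0.4]
    - [-1.5,6.3,130,0,0,-0.4]
    - [-1.5,6.3,145,0,0,-0.4]
    - [-1.5,6.3,145,0,0,-0.4]
    - [-1.5,6.3,145,0,0,-0.4]

```text
time_s: 2.98
position: [0.5307, -0.2937, 0.0732]
ee_rot: [[0.351, 0.889, 0.295], [0.679, -0.458, 0.574], [0.645, -0.001, -0.764]]
contact_force: [0.6, -1.2, -0.3]
grip_width: 0.0853
```

```bash
python3 -c "
from h import *
st();inc(g0+.008*d0,R0)
im=eyes.snapshot('scene');cv2.imwrite('pics/s2.png',cv2.resize(im[230:430,60:300,::-1],None,fx=3,fy=3))
im=eyes.snapshot('top');cv2.imwrite('pics/t2.png',cv2.resize(im[160:340,380:600,::-1],None,fx=3,fy=3))"
```

```text
t 2.9833 q [-55.43, 34.84, 93.82, 35.83, 76.16, -44.78] p [0.5307, -0.2937, 0.0732] F [0.58, -1.18, -0.28] w 0.0853
R [[0.3509, 0.8888, 0.2949], [0.6788, -0.4583, 0.5737], [0.6451, -0.0012, -0.7641]]
inc [-3.8, 2.7, 49.6] [-0.19, -0.17, 0.12] |s| 49.8 |r| 0.3
```

View pics/s2.png

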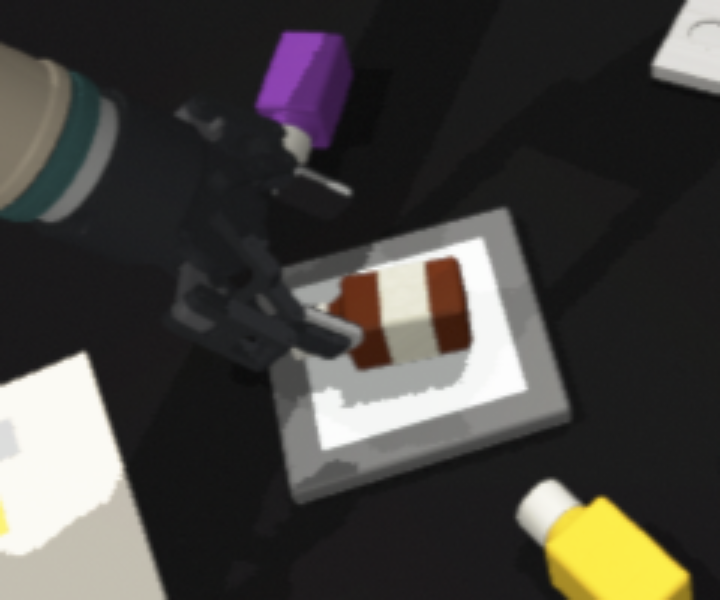

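View pics/t2.png

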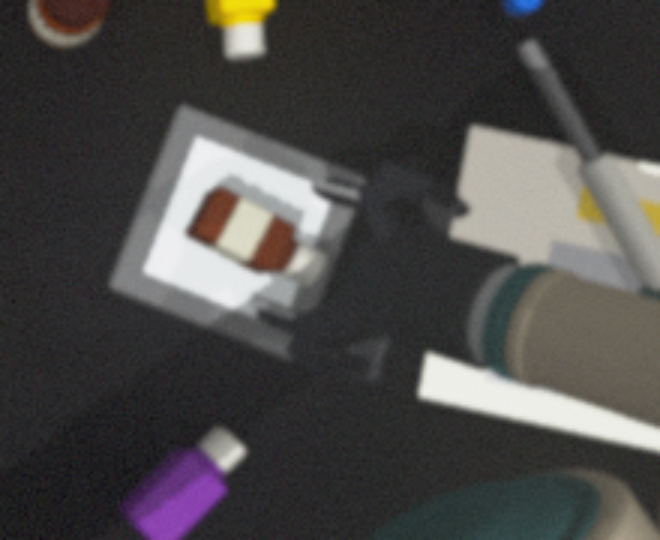

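The pads straddle the cap on both sides (top crop (340,190) and (278,305), cap at (305,260)), so I'll go in and grip.

Request:
carry_out:
  increments:
    - [-1,1,12,0,0,0]
    - [-2,2,24,0,0,0]
    - [-3,2.7,36,0,0,0]
    - [-3.8,2.7,44,0,0,0]
    - [-3.8,2.7,49,0,0,0]
    - [-3.8,2.7,49,0,0,0]
    - [-3.8,2.7,49,0,0,0]

```text
time_s: 3.67
position: [0.5468, -0.2715, 0.0336]
ee_rot: [[0.351, 0.888, 0.297], [0.679, -0.46, 0.572], [0.644, 0.001, -0.765]]
contact_force: [0.0, 0.8, 2.0]
grip_width: 0.0853
```

Request:
carry_out:
  increments:
    - [0,0,0,0,0,0]
    - [0,0,0,0,0,0]
    - [0,0,0,0,0,0]
    - [0,0,0,0,0,0]
    - [0,0,0,0,0,0]
    - [0,0,0,0,0,0]
    - [0,0,0,0,0,0]
    - [0,0,0,0,0,0]
    - [0,0,0,0,0,0]
    - [0,0,0,0,0,0]
  jaw: 1
  grip_force: 40

```text
time_s: 4.5
position: [0.5469, -0.2718, 0.034]
ee_rot: [[0.351, 0.888, 0.297], [0.68, -0.46, 0.571], [0.644, 0.002, -0.765]]
contact_force: [-2.1, -2.3, 4.1]
grip_width: 0.0396
```

```bash
python3 -c "
from h import *
st();inc(g0+.008*d0,R0)
im=eyes.snapshot('scene');cv2.imwrite('pics/s3.png',cv2.resize(im[230:430,60:300,::-1],None,fx=3,fy=3))"
```

```text
t 4.5 q [-53.15, 37.19, 96.38, 37.88, 71.02, -46.47] p [0.5469, -0.2718, 0.034] F [-2.05, -2.27, 4.14] w 0.0396
R [[0.3508, 0.888, 0.2974], [0.6797, -0.4599, 0.5713], [0.6441, 0.0017, -0.7649]]
inc [0.9, -1.7, 2.2] [0.0, -0.1, 0.15] |s| 3.0 |r| 0.2
```

View pics/s3.png

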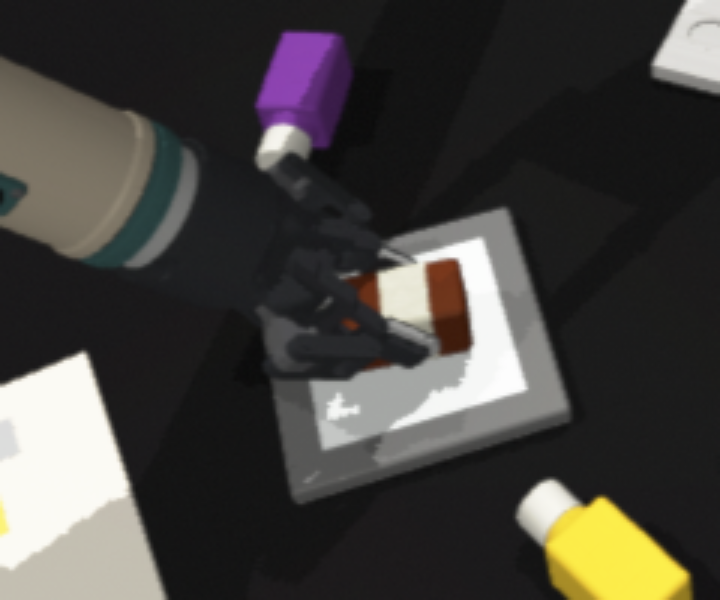

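The bottle is held, with the opening at 39.6 mm. I'll fit a simple kinematic model from the recorded states to check that the upright pose over the mat is reachable.

```bash
cat > kin.py <<'E'
from h import *
from scipy.optimize import least_squares
D=[([66.580,15.844,86.287,0.0015,77.961,-6.933],[.16301,.55096,.24154]),
([-18.92,-4.8,118.06,21.83,74.77,-51.03],[.3196,.0979,.215]),
([-62.62,31.06,82.26,31.83,92.12,-40.86],[.4831,-.3769,.1836]),
([-55.43,34.84,93.82,35.83,76.16,-44.78],[.5307,-.2937,.0732]),
([-53.15,37.19,96.38,37.88,71.02,-46.47],[.5469,-.2718,.034])]
def fkR(q):
    return (Ro.from_euler('z',q[0],degrees=True)*Ro.from_euler('y',q[1]+q[2],degrees=True)*Ro.from_euler('z',s4*q[3],degrees=True)*Ro.from_euler('y',q[4],degrees=True)*Ro.from_euler('z',q[5]*s6+90,degrees=True)).as_matrix()
s4,s6=1,1
def fk(q,k):
    R=fkR(q); a1,h,L2,e,L3,Lt=k
    c=lambda a:np.array([np.cos(a),0,-np.sin(a)]); z=lambda a:np.array([np.sin(a),0,np.cos(a)])
    a2=np.radians(q[1]);a3=np.radians(q[1]+q[2])
    w=np.array([a1,0,h])+L2*z(a2)+e*c(a3)+L3*z(a3)
    return Ro.from_euler('z',q[0],degrees=True).apply(w)+Lt*R[:,2],R
def fit():
    return least_squares(lambda k:np.concatenate([fk(q,k)[0]-p for q,p in D]),[0,.3,.4,0,.4,.2])
def ik(p,Rt,k,q0):
    lo=np.array([-165.64,-43.16,12.63,-67.54,6.08,-154.97]);hi=np.array([165.64,119.46,154.43,247.53,155.33,154.97])
    f=lambda q:np.concatenate([(fk(q,k)[0]-p)*10,Ro.from_matrix(fk(q,k)[1].T@Rt).as_rotvec()])
    r=least_squares(f,np.clip(q0,lo+1,hi-1),bounds=(lo,hi)); return r.x,r.cost
E
python3 - <<'E'
import kin; from kin import *
o=get_obs()
for kin.s4 in(1,-1):
  for kin.s6 in (1,-1):
    r=fit(); print(kin.s4,kin.s6,r.x.round(4),r.cost); print(fkR(D[-1][0]).round(2).tolist())
print(o["ee_rot"].round(2).tolist())
E
```

```text
1 1 [-0.0292  0.1847  0.6671  0.017   0.4466  0.48  ] 0.0031063497554791003
[[0.35, 0.89, 0.3], [0.68, -0.46, 0.57], [0.64, 0.0, -0.76]]
1 -1 [-0.0292  0.1847  0.6671  0.017   0.4466  0.48  ] 0.003106349755479104
[[0.87, -0.4, 0.3], [-0.49, -0.66, 0.57], [-0.03, -0.64, -0.76]]
-1 1 [ 0.1841 -0.1664  0.3927  0.3362  0.2606 -0.4488] 0.019296715353691755
[[-0.23, 0.74, -0.63], [0.97, 0.2, -0.13], [0.03, -0.64, -0.76]]
-1 -1 [ 0.1841 -0.1664  0.3927  0.3362  0.2606 -0.4488] 0.019296715353691745
[[0.75, 0.19, -0.63], [0.15, -0.98, -0.13], [-0.64, 0.0, -0.76]]
[[0.35, 0.89, 0.3], [0.68, -0.46, 0.57], [0.64, 0.0, -0.76]]
```

```bash
sed -i 's/a1,h,L2,e,L3,Lt=k/a1,h,L2,e,L3,Lt,ly=k/; s/w=np.array(\[a1,0,h\])/w=np.array([a1,ly,h])/; s/\[0,.3,.4,0,.4,.2\]/[0,.3,.4,0,.4,.2,.07]/' kin.py
cat >> kin.py <<'E'
K=fit(); k=K.x
E
python3 - <<'E'
from kin import *
print(K.x.round(4),K.cost)
o=get_obs(); p0=o["position"];R0m=o["ee_rot"]; q0=o["qpos"]
g=p0-.008*R0m[:,2]; base=np.array([.561,-.242,.034])
# bottle in tool
bax=R0m.T@np.array([-.462,-.887,0]) ; 
for psi in range(-180,181,15):
    d=np.array([np.cos(np.radians(psi))*np.cos(L),np.sin(np.radians(psi))*np.cos(L),-np.sin(L)])
    Rt=tool(psi+90,d)
    out=[]
    for z in(.2,.034):
        p=np.array([.555,.253,z])
        best=min((ik(p,Rt,k,np.array(s)) for s in([20,30,90,-50,70,-50],[20,30,90,50,70,-50],[20,30,90,0,40,-90],[20,30,100,150,40,90],[60,30,100,-50,70,-90])),key=lambda x:x[1]); out.append((best[0].round(0).tolist(),round(best[1],4)))
    print(psi,out)
E
```

```text
[-2.000e-04  1.369e-01  6.297e-01  6.050e-02  4.213e-01  3.535e-01
  6.940e-02] 4.5670108654457324e-09
-180 [([12.0, 47.0, 54.0, 12.0, 128.0, 105.0], np.float64(0.0)), ([12.0, 54.0, 62.0, 10.0, 112.0, 102.0], np.float64(0.0))]
-165 [([17.0, 48.0, 51.0, 2.0, 131.0, 93.0], np.float64(0.0)), ([17.0, 56.0, 59.0, 2.0, 115.0, 92.0], np.float64(0.0))]
-150 [([22.0, 48.0, 51.0, -8.0, 130.0, 79.0], np.float64(0.0)), ([22.0, 56.0, 59.0, -7.0, 115.0, 82.0], np.float64(0.0))]
-135 [([26.0, 47.0, 53.0, -18.0, 127.0, 67.0], np.float64(0.0)), ([26.0, 55.0, 61.0, -15.0, 112.0, 72.0], np.float64(0.0))]
-120 [([31.0, 45.0, 58.0, -26.0, 120.0, 56.0], np.float64(0.0)), ([31.0, 53.0, 66.0, -23.0, 106.0, 63.0], np.float64(0.0))]
-105 [([35.0, 42.0, 65.0, -32.0, 112.0, 48.0], np.float64(0.0)), ([35.0, 50.0, 72.0, -30.0, 98.0, 56.0], np.float64(0.0))]
-90 [([38.0, 38.0, 73.0, -38.0, 102.0, 41.0], np.float64(0.0)), ([38.0, 47.0, 80.0, -37.0, 89.0, 51.0], np.float64(0.0))]
-75 [([41.0, 34.0, 82.0, -44.0, 92.0, 36.0], np.float64(0.0)), ([41.0, 44.0, 89.0, -44.0, 79.0, 48.0], np.float64(0.0))]
-60 [([43.0, 29.0
[... 1368 characters left out ...]
, 85.0, 143.0], np.float64(0.0)), ([-7.0, 39.0, 101.0, 48.0, 72.0, 128.0], np.float64(0.0))]
120 [([-4.0, 32.0, 84.0, 40.0, 96.0, 138.0], np.float64(0.0)), ([-4.0, 43.0, 91.0, 40.0, 82.0, 127.0], np.float64(0.0))]
135 [([-1.0, 37.0, 75.0, 34.0, 106.0, 132.0], np.float64(0.0)), ([-1.0, 46.0, 82.0, 32.0, 91.0, 123.0], np.float64(0.0))]
150 [([3.0, 41.0, 67.0, 28.0, 114.0, 125.0], np.float64(0.0)), ([3.0, 50.0, 74.0, 25.0, 100.0, 118.0], np.float64(0.0))]
165 [([8.0, 44.0, 60.0, 21.0, 122.0, 116.0], np.float64(0.0)), ([8.0, 52.0, 67.0, 18.0, 107.0, 111.0], np.float64(0.0))]
180 [([12.0, 47.0, 54.0, 12.0, 128.0, 105.0], np.float64(0.0)), ([12.0, 54.0, 62.0, 10.0, 112.0, 102.0], np.float64(0.0))]
```

The model fits very well, and setting down with the tool pointing along world -y (leaning 50° from vertical) is inside the joint ranges. Next I'll lift, then swing.

```bash
cat >> h.py <<'E'
def upright(psi,basepos,bt):
    d=np.array([np.cos(np.radians(psi))*np.cos(L),np.sin(np.radians(psi))*np.cos(L),-np.sin(L)])
    Rt=tool(psi+90,d); return np.array(basepos)-Rt@bt,Rt
E
python3 - <<'E'
from kin import *
o=get_obs(); p0=o["position"];R=o["ee_rot"];q=o["qpos"]
bt=R.T@(np.array([.5613,-.2426,.034])-p0); print("bt",bt.round(4)); bt[1]=0
inc(p0+[0,0,.17],R)
pt,Rt=upright(-90,[.555,.253,.12],bt); print(pt,Rt.round(3))
pl=p0+[0,0,.17]
dr=Ro.from_matrix(R.T@Rt).as_rotvec(degrees=True); s=R.T@(pt-pl)*1e3
print("then",s.round(1),dr.round(1),np.linalg.norm(s),np.linalg.norm(dr))
for f in np.linspace(0,1,11):
    Rf=R@Ro.from_rotvec(dr*f,degrees=True).as_matrix(); q,c=ik(pl+(pt-pl)*f,Rf,k,q); print(round(f,1),q.round(0).tolist(),round(c,5),(pl+(pt-pl)*f).round(3), (pl+(pt-pl)*f+Rf@bt).round(3))
E
```

```text
bt [ 0.0248 -0.0007  0.021 ]
inc [109.5, 0.3, -130.0] [0.0, 0.0, 0.0] |s| 170.0 |r| 0.0
[0.555      0.25310842 0.15251893] [[ 0.     1.     0.   ]
 [ 0.643  0.    -0.766]
 [-0.766  0.    -0.643]]
then [ 326.4 -234.4  341.7] [ -2.5 -88.2 -30.3] 527.4967832539761 93.2819643593144
0.0 [-53.0, 27.0, 87.0, 36.0, 87.0, -34.0] 0.0 [ 0.547 -0.272  0.204] [ 0.562 -0.243  0.204]
0.1 [-46.0, 21.0, 92.0, 30.0, 79.0, -31.0] 0.0 [ 0.548 -0.219  0.199] [ 0.562 -0.19   0.194]
0.2 [-38.0, 17.0, 96.0, 24.0, 72.0, -24.0] 0.0 [ 0.549 -0.167  0.194] [ 0.561 -0.138  0.184]
0.3 [-28.0, 14.0, 98.0, 15.0, 66.0, -15.0] 0.0 [ 0.549 -0.114  0.189] [ 0.56  -0.087  0.174]
0.4 [-16.0, 13.0, 99.0, 5.0, 62.0, -2.0] 0.0 [ 0.55  -0.062  0.183] [ 0.56  -0.037  0.164]
0.5 [-4.0, 14.0, 98.0, -7.0, 63.0, 12.0] 0.0 [ 0.551 -0.009  0.178] [0.559 0.012 0.155]
0.6 [7.0, 17.0, 96.0, -16.0, 66.0, 25.0] 0.0 [0.552 0.043 0.173] [0.558 0.061 0.147]
0.7 [17.0, 22.0, 93.0, -24.0, 73.0, 34.0] 0.0 [0.553 0.096 0.168] [0.557 0.11  0.139]
0.8 [25.0, 27.0, 88.0, -30.0, 81.0, 40.0] 0.0 [0.553 0.148 0.163] [0.556 0.158 0.132]
0.9 [32.0, 34.0, 82.0, -34.0, 89.0, 44.0] 0.0 [0.554 0.201 0.158] [0.556 0.205 0.126]
1.0 [38.0, 40.0, 75.0, -38.0, 98.0, 44.0] 0.0 [0.555 0.253 0.153] [0.555 0.253 0.12 ]
```

Request:
carry_out:
  increments:
    - [6,0,-7,0,0,0]
    - [16,0,-19,0,0,0]
    - [32,0,-38,0,0,0]
    - [52,0,-61,0,0,0]
    - [72,0,-85,0,0,0]
    - [90,0,-107,0,0,0]
    - [104,0,-123,0,0,0]
    - [109.5,0.3,-130,0,0,0]
    - [109.5,0.3,-130,0,0,0]
    - [109.5,0.3,-130,0,0,0]

```text
time_s: 5.38
position: [0.5466, -0.2715, 0.2037]
ee_rot: [[0.351, 0.888, 0.297], [0.68, -0.46, 0.571], [0.643, 0.001, -0.766]]
contact_force: [0.3, 0.7, -2.8]
grip_width: 0.0396
```

Run:
```python
from h import *
st(); bt=np.array([.0248,0,.021]); inc(*upright(-90,[.555,.253,.12],bt))
im=eyes.snapshot('scene');cv2.imwrite('pics/s4.png',cv2.resize(im[180:430,0:300,::-1],None,fx=2.4,fy=2.4))
```

```text
t 5.3833 q [-53.13, 26.68, 87.11, 35.5, 86.92, -34.45] p [0.5466, -0.2715, 0.2037] F [0.26, 0.75, -2.81] w 0.0396
R [[0.351, 0.8881, 0.2967], [0.6803, -0.4596, 0.5709], [0.6434, 0.0014, -0.7655]]
inc [326.9, -233.7, 341.3] [-2.55, -88.16, -30.23] |s| 527.2 |r| 93.2
```

View pics/s4.png

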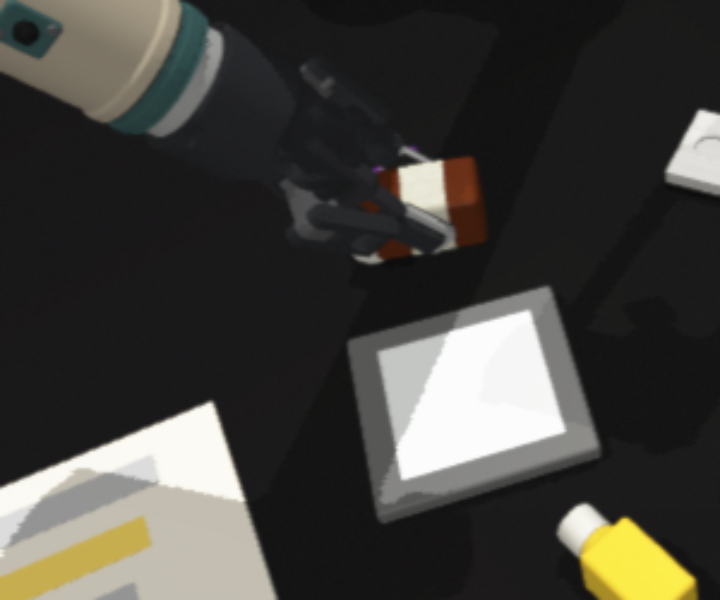

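The bottle is held and lifted clear of the plate, so I'll swing it now.

Request:
carry_out:
  increments:
    - [9,-6.5,9.5,-0.07,-2.45,-0.84]
    - [27,-19.5,28.5,-0.2,-7.3,-2.5]
    - [45,-32.5,47,-0.35,-12.2,-4.2]
    - [63.5,-45.5,66.4,-0.5,-17.1,-5.9]
    - [82,-58.4,85.3,-0.64,-22,-7.6]
    - [100,-71.4,104.3,-0.78,-26.9,-9.2]
    - [118,-84.4,123.3,-0.92,-31.8,-10.9]
    - [136.2,-97.4,142.2,-1.06,-36.7,-12.6]
    - [154.4,-110.4,161.2,-1.2,-41.6,-14.3]
    - [172.5,-123.3,180.1,-1.35,-46.5,-16]
    - [190.7,-136.3,199.1,-1.5,-51.4,-17.6]
    - [208.8,-149.3,218,-1.63,-56.3,-19.3]

```text
time_s: 6.43
position: [0.5504, 0.0655, 0.1692]
ee_rot: [[0.182, 0.983, 0.033], [0.935, -0.163, -0.315], [-0.305, 0.088, -0.948]]
contact_force: [0.8, -0.3, -1.8]
grip_width: 0.0394
```

Run:
```python
from h import *
st(); bt=np.array([.0248,0,.021]); inc(*upright(-90,[.555,.253,.12],bt))
```

```text
t 6.4333 q [11.16, 18.89, 95.38, -19.82, 68.69, 29.1] p [0.5504, 0.0655, 0.1692] F [0.78, -0.28, -1.77] w 0.0394
R [[0.1821, 0.9827, 0.0328], [0.9349, -0.1627, -0.3155], [-0.3047, 0.0881, -0.9484]]
inc [181.4, -27.5, -43.2] [-1.07, -31.68, -10.75] |s| 188.4 |r| 33.5
```

Request:
carry_out:
  increments:
    - [30,-4.6,-7.2,-0.2,-5.3,-1.8]
    - [60,-9.2,-14.4,-0.35,-10.5,-3.6]
    - [91,-13.8,-21.6,-0.5,-15.8,-5.4]
    - [121,-18.3,-28.8,-0.7,-21.1,-7.2]
    - [150,-23,-36,-0.9,-26.4,-9]
    - [170,-26,-40.5,-1,-29.5,-10]
    - [181.4,-27.5,-43.2,-1.07,-31.7,-10.75]
    - [181.4,-27.5,-43.2,-1.07,-31.7,-10.75]
    - [181.4,-27.5,-43.2,-1.07,-31.7,-10.75]
    - [181.4,-27.5,-43.2,-1.07,-31.7,-10.75]

```text
time_s: 7.27
position: [0.5546, 0.2522, 0.1516]
ee_rot: [[-0.001, 1.0, -0.002], [0.642, -0.001, -0.767], [-0.767, -0.002, -0.642]]
contact_force: [-0.2, -0.8, -1.2]
grip_width: 0.0395
```

Run:
```python
from h import *
st(); bt=np.array([.0248,0,.021]); inc(*upright(-90,[.555,.253,.03],bt))
im=eyes.snapshot('scene');cv2.imwrite('pics/s5.png',cv2.resize(im[80:280,320:560,::-1],None,fx=3,fy=3))
im=eyes.snapshot('top');cv2.imwrite('pics/t5.png',cv2.resize(im[120:320,100:340,::-1],None,fx=3,fy=3))
```

```text
t 7.2667 q [38.09, 40.33, 75.59, -37.53, 98.41, 44.27] p [0.5546, 0.2522, 0.1516] F [-0.18, -0.81, -1.2] w 0.0395
R [[-0.0012, 1.0, -0.0018], [0.6416, -0.0006, -0.7671], [-0.7671, -0.002, -0.6416]]
inc [68.9, 0.5, 56.4] [-0.1, 0.09, 0.07] |s| 89.1 |r| 0.2
```

View pics/s5.png

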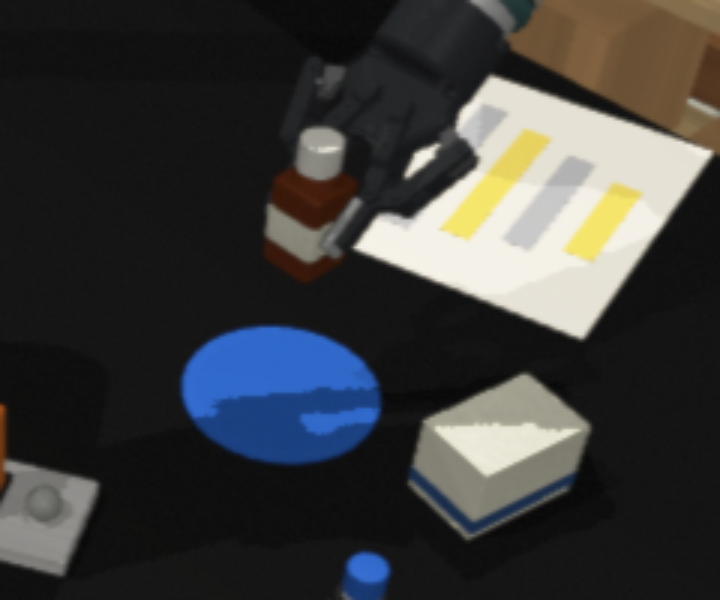

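View pics/t5.png

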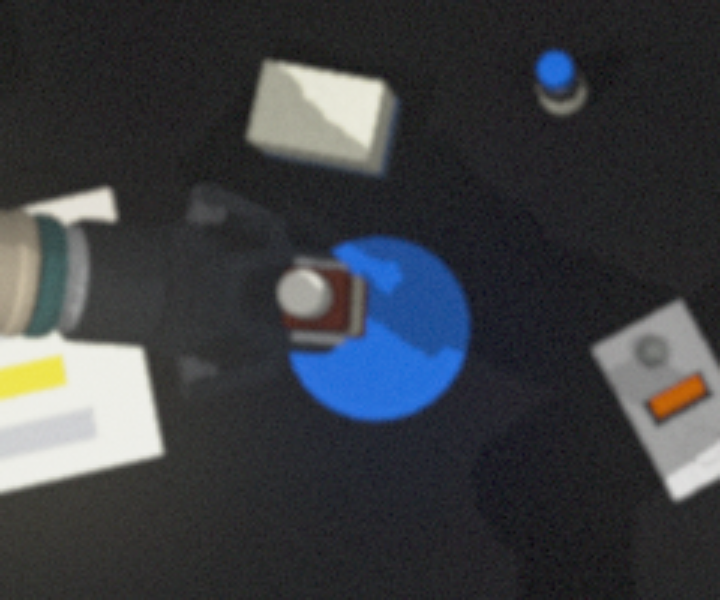

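The bottle hangs upright with its cap at scene crop (321,138) and top crop (304,292). I'll triangulate the cap and base to check the grip offset.

Run:
```python
from h import *
def tri(u1,u2):
    P=[]
    for n in("scene","top"):
        K,R,t=map(np.array,cal(n)); P.append(K@np.c_[R,t])
    X=cv2.triangulatePoints(P[0],P[1],np.array(u1,float).reshape(2,1),np.array(u2,float).reshape(2,1)); X=(X[:3]/X[3]).ravel(); print(X.round(4),proj("scene",X).round(1),proj("top",X).round(1))
tri((320+321/3-.3,80+137/3-.3),(100+304/3-.3,120+292/3-.3))
bb=np.array([.5546,.252,.119])
for dx in(-.02,.02):
  for dy in(-.02,.02):
    for z in (0,.066): print(dx,dy,z,((proj("scene",bb+[dx,dy,z])-[320,80])*3).round(0))
print(((proj("scene",bb+[0,0,.095])-[320,80])*3).round(0),((proj("top",bb+[0,0,.095])-[100,120])*3).round(0))
```

```text
[0.5559 0.2512 0.2205] [426.6 125.4] [200.9 216.9]
-0.02 -0.02 0 [256. 262.]
-0.02 -0.02 0.066 [267. 180.]
-0.02 0.02 0 [297. 238.]
-0.02 0.02 0.066 [309. 156.]
0.02 -0.02 0 [301. 292.]
0.02 -0.02 0.066 [314. 209.]
0.02 0.02 0 [342. 266.]
0.02 0.02 0.066 [357. 184.]
[318. 144.] [304. 294.]
```

The bottle is upright, within 2 mm in xy, and about 5 mm higher than my estimate. I'll allow for that and descend.

Run:
```python
from h import *
bt=np.array([.0248,0,.021]); inc(*upright(-90,[.555,.254,.008],bt))
```

```text
inc [87.8, -0.0, 70.3] [-0.08, 0.01, -0.07] |s| 112.5 |r| 0.1
```

Request:
carry_out:
  increments:
    - [8,0,7,0,0,0]
    - [20,0,16,0,0,0]
    - [35,0,28,0,0,0]
    - [50,0,40,0,0,0]
    - [64,0,51,0,0,0]
    - [76,0,61,0,0,0]
    - [84,0,67,0,0,0]
    - [87.8,0,70.3,0,0,0]
    - [87.8,0,70.3,0,0,0]
    - [87.8,0,70.3,0,0,0]
    - [87.8,0,70.3,0,0,0]

```text
time_s: 8.28
position: [0.5555, 0.2544, 0.0414]
ee_rot: [[0.002, 1.0, -0.0], [0.643, -0.002, -0.766], [-0.766, 0.002, -0.643]]
contact_force: [-0.3, 0.3, -1.7]
grip_width: 0.0396
```

Run:
```python
from h import *
st();bt=np.array([.0248,0,.021]); inc(*upright(-90,[.555,.254,-.002],bt))
im=eyes.snapshot('scene');cv2.imwrite('pics/s6.png',cv2.resize(im[130:280,340:520,::-1],None,fx=4,fy=4))
```

```text
t 8.2833 q [38.17, 46.79, 79.74, -37.0, 89.88, 50.96] p [0.5555, 0.2544, 0.0414] F [-0.25, 0.32, -1.68] w 0.0396
R [[0.0023, 1.0, -0.0004], [0.643, -0.0018, -0.7658], [-0.7658, 0.0015, -0.643]]
inc [8.2, -0.5, 7.2] [-0.02, -0.02, -0.13] |s| 10.9 |r| 0.1
```

View pics/s6.png

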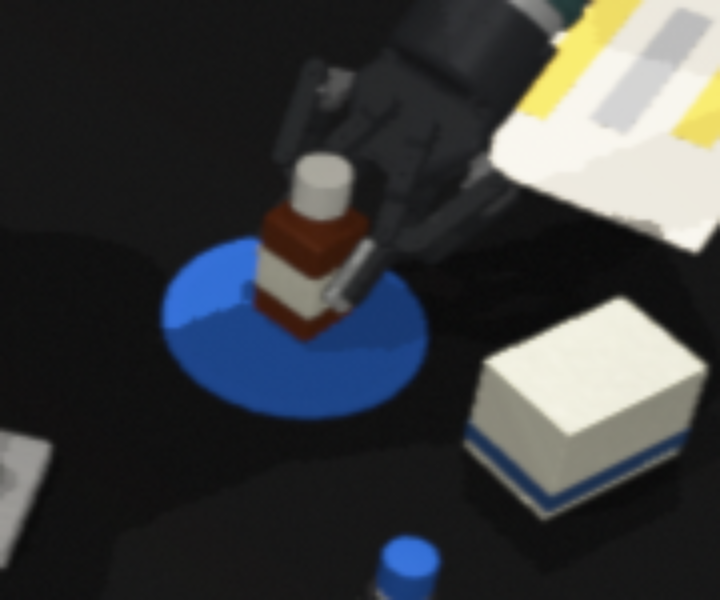

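Request:
carry_out:
  increments:
    - [1.5,0,1.3,0,0,0]
    - [3.1,0,2.6,0,0,0]
    - [4.6,0,3.9,0,0,0]
    - [4.6,0,3.9,0,0,0]
    - [4.6,0,3.9,0,0,0]

```text
time_s: 8.75
position: [0.5554, 0.2544, 0.0354]
ee_rot: [[0.002, 1.0, -0.0], [0.643, -0.002, -0.766], [-0.766, 0.001, -0.643]]
contact_force: [0.3, 0.1, -1.2]
grip_width: 0.0398
```

Request:
carry_out:
  increments:
    - [0.8,0,0.6,0,0,0]
    - [1.5,0,1.3,0,0,0]
    - [1.5,0,1.3,0,0,0]

```text
time_s: 9.0
position: [0.5555, 0.2544, 0.0343]
ee_rot: [[0.003, 1.0, -0.0], [0.642, -0.002, -0.766], [-0.766, 0.002, -0.642]]
contact_force: [-1.0, 0.4, 2.6]
grip_width: 0.0395
```

Request:
carry_out:
  increments:
    - [0.6,0,0.5,0,0,0]
    - [0.6,0,0.5,0,0,0]
    - [0.6,0,0.5,0,0,0]

```text
time_s: 9.25
position: [0.5555, 0.2544, 0.0343]
ee_rot: [[0.003, 1.0, 0.0], [0.642, -0.002, -0.767], [-0.767, 0.003, -0.642]]
contact_force: [-0.9, 2.1, 5.4]
grip_width: 0.0398
```

Run:
```python
from h import *
st()
im=eyes.snapshot('scene');cv2.imwrite('pics/s7.png',cv2.resize(im[130:280,340:520,::-1],None,fx=4,fy=4))
```

```text
t 9.25 q [38.2, 47.28, 79.93, -37.06, 89.38, 51.43] p [0.5555, 0.2544, 0.0343] F [-0.9, 2.07, 5.43] w 0.0398
R [[0.0031, 1.0, 0.0002], [0.642, -0.0019, -0.7667], [-0.7667, 0.0025, -0.642]]
```

View pics/s7.png

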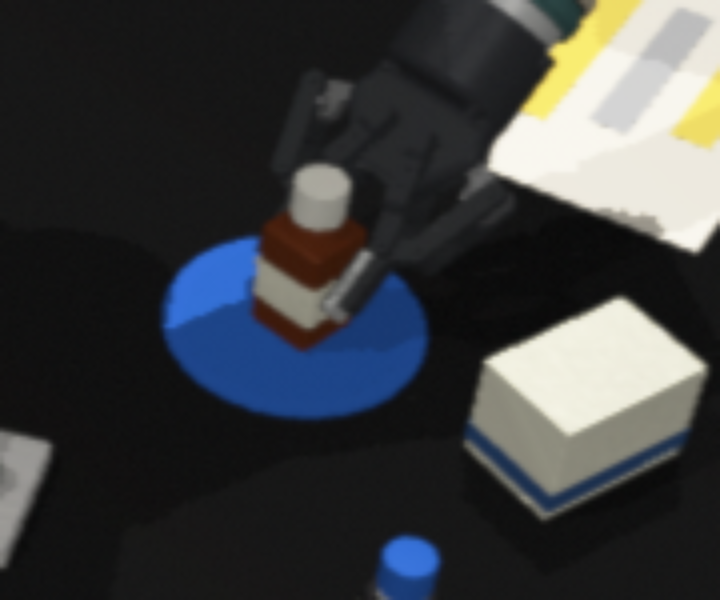

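The bottle is in contact with the mat (Fz rose to 5.4 N and z stopped falling), upright and near the centre, so I'll release it.

Request:
carry_out:
  increments:
    - [0,0,0,0,0,0]
    - [0,0,0,0,0,0]
    - [0,0,0,0,0,0]
    - [0,0,0,0,0,0]
    - [0,0,0,0,0,0]
    - [0,0,0,0,0,0]
    - [0,0,0,0,0,0]
    - [0,0,0,0,0,0]
    - [0,0,0,0,0,0]
    - [0,0,0,0,0,0]
  jaw: 0

```text
time_s: 10.13
position: [0.5555, 0.2545, 0.0343]
ee_rot: [[0.003, 1.0, 0.0], [0.642, -0.002, -0.767], [-0.767, 0.003, -0.642]]
contact_force: [0.5, -0.9, -0.2]
grip_width: 0.0851
```

Run:
```python
from h import *
st()
im=eyes.snapshot('top');cv2.imwrite('pics/t8.png',cv2.resize(im[160:310,120:300,::-1],None,fx=4,fy=4))
im=eyes.snapshot('scene');cv2.imwrite('pics/s8.png',cv2.resize(im[130:280,340:520,::-1],None,fx=4,fy=4))
```

```text
t 10.1333 q [38.2, 47.28, 79.93, -37.06, 89.38, 51.43] p [0.5555, 0.2545, 0.0343] F [0.53, -0.93, -0.17] w 0.0851
R [[0.0031, 1.0, 0.0003], [0.6421, -0.0018, -0.7666], [-0.7666, 0.0026, -0.6421]]
```

View pics/t8.png

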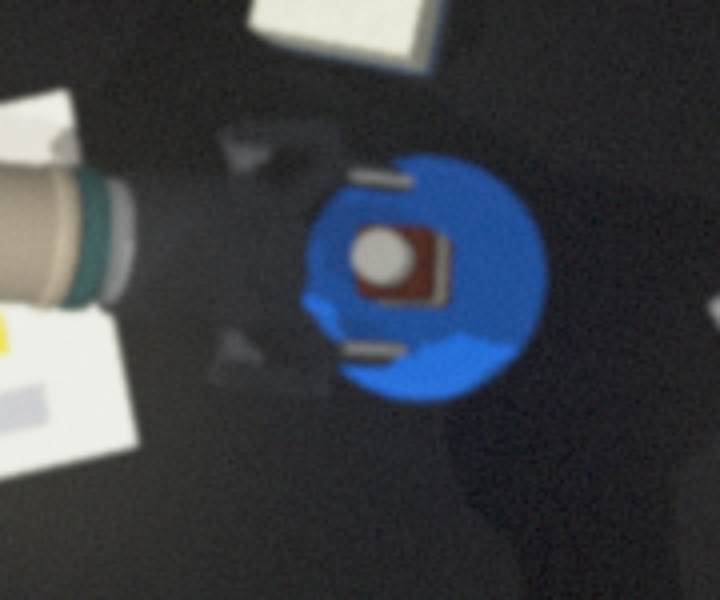

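View pics/s8.png

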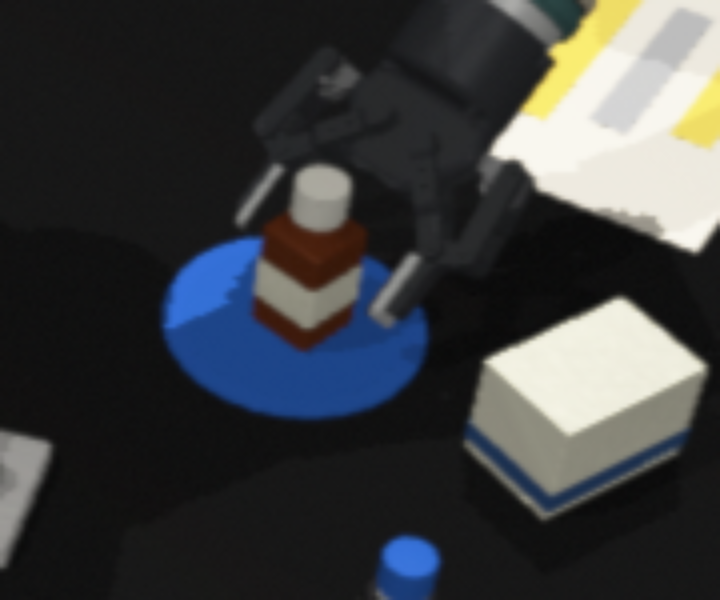

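The bottle stands free near the mat centre with the pads clear on both sides. I'll back straight out along the tool axis, then rise and go over the tray.

Request:
carry_out:
  increments:
    - [0,0,-5,0,0,0]
    - [0,0,-15,0,0,0]
    - [0,0,-32,0,0,0]
    - [0,0,-55,0,0,0]
    - [0,0,-80,0,0,0]
    - [0,0,-105,0,0,0]
    - [0,0,-130,0,0,0]
    - [0,0,-150,0,0,0]
    - [0,0,-150,0,0,0]

```text
time_s: 10.98
position: [0.5561, 0.3737, 0.1336]
ee_rot: [[0.006, 1.0, 0.006], [0.646, 0.001, -0.763], [-0.763, 0.008, -0.646]]
contact_force: [-0.0, -0.0, -0.6]
grip_width: 0.0854
```

Run:
```python
from kin import *
st(); o=get_obs(); q=o["qpos"];R=o["ee_rot"];p=o["position"]
Rt=tool(30.2,[0,0,-1]); pt=np.array([.45,.12,.30]); inc(p+[0,0,.12],R); inc(pt,Rt)
pl=p+[0,0,.12]; s=R.T@(pt-pl)*1e3; dr=Ro.from_matrix(R.T@Rt).as_rotvec(degrees=True); print("after lift",s.round(1),dr.round(1))
for f in np.linspace(0,1,6):
    q,c=ik(pl+(pt-pl)*f,R@Ro.from_rotvec(dr*f,degrees=True).as_matrix(),k,q);print(q.round(0).tolist(),round(c,5))
```

```text
t 10.9833 q [44.58, 48.06, 61.15, -34.9, 106.81, 45.54] p [0.5561, 0.3737, 0.1336] F [-0.01, -0.02, -0.63] w 0.0854
R [[0.0056, 1.0, 0.006], [0.6464, 0.0009, -0.763], [-0.763, 0.0082, -0.6463]]
inc [-91.6, 1.0, -77.6] [0.0, 0.0, 0.0] |s| 120.0 |r| 0.0
inc [-291.5, -105.0, 85.4] [-12.65, 48.67, -28.42] |s| 321.4 |r| 57.8
after lift [-199.9 -105.9  162.9] [-12.7  48.7 -28.4]
[45.0, 44.0, 53.0, -38.0, 117.0, 38.0] 0.0
[41.0, 33.0, 66.0, -32.0, 105.0, 33.0] 0.0
[36.0, 24.0, 76.0, -26.0, 95.0, 25.0] 0.0
[29.0, 16.0, 84.0, -19.0, 87.0, 12.0] 0.0
[19.0, 9.0, 89.0, -10.0, 83.0, -4.0] 0.0
[6.0, 5.0, 92.0, -0.0, 83.0, -24.0] 0.0
```

Request:
carry_out:
  increments:
    - [-23,0.2,-20,0,0,0]
    - [-46,0.5,-39,0,0,0]
    - [-69,0.8,-58,0,0,0]
    - [-91.6,1,-77.6,0,0,0]
    - [-116.6,-12,-57,-1.6,6.1,-3.5]
    - [-141.6,-25.5,-37,-3.2,12.2,-7.1]
    - [-166.6,-38.7,-16.5,-4.7,18.3,-10.7]
    - [-191.5,-52,4,-6.3,24.3,-14.2]
    - [-216.5,-65,24,-7.9,30.4,-17.8]
    - [-241.5,-78.5,44.6,-9.5,36.5,-21.3]
    - [-266.5,-91.7,65,-11,42.6,-24.9]
    - [-291.5,-105,85.4,-12.65,48.7,-28.4]

```text
time_s: 11.98
position: [0.4504, 0.124, 0.2999]
ee_rot: [[-0.488, 0.873, 0.008], [0.872, 0.488, -0.03], [-0.03, -0.008, -1.0]]
contact_force: [1.0, -0.4, -0.2]
grip_width: 0.0859
```

Request:
carry_out:
  increments:
    - [0,0,0,0,0,0]
    - [0,0,0,0,0,0]
    - [0,0,0,0,0,0]

```text
time_s: 12.23
position: [0.4501, 0.1233, 0.2999]
ee_rot: [[-0.486, 0.874, 0.008], [0.874, 0.486, -0.03], [-0.03, -0.008, -1.0]]
contact_force: [0.8, 0.7, -0.6]
grip_width: 0.0857
```

Run:
```python
from h import *
st(); inc([.5045,.023,.13],tool(30.2,[0,0,-1]))
for n in("scene","top"):
    im=eyes.snapshot(n);cv2.imwrite(f'pics/{n}9.png',im[:,:,::-1])
```

```text
t 12.2333 q [8.14, 4.65, 92.34, -1.8, 82.81, -20.7] p [0.4501, 0.1233, 0.2999] F [0.76, 0.67, -0.57] w 0.0857
R [[-0.4856, 0.8742, 0.0081], [0.8737, 0.4856, -0.0303], [-0.0304, -0.0077, -0.9995]]
inc [-108.9, 0.2, 173.3] [-0.46, 1.74, -1.14] |s| 204.7 |r| 2.1
```

View pics/scene9.png

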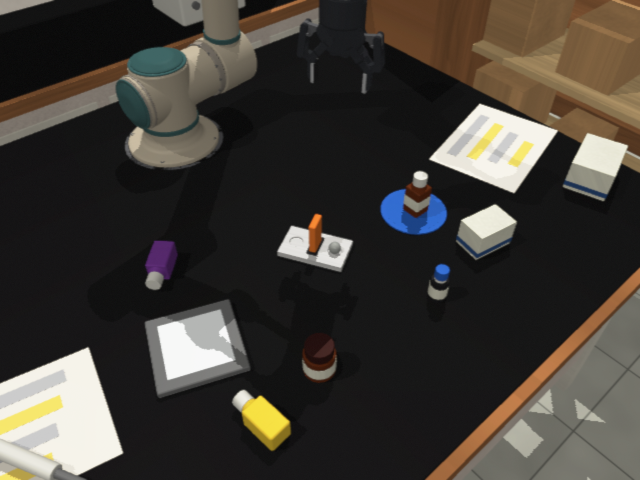

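The bottle stands on the mat at (417,195). The tray, vial, jar and carton are unmoved. I'll move above the tray handle.

Request:
carry_out:
  increments:
    - [-20,0,10,0,0.3,-0.2]
    - [-50,0,30,-0.1,0.8,-0.5]
    - [-80,0,60,-0.2,1.2,-0.8]
    - [-100,0.2,95,-0.4,1.7,-1.1]
    - [-108.9,0.2,130,-0.46,1.74,-1.14]
    - [-108.9,0.2,160,-0.46,1.74,-1.14]
    - [-108.9,0.2,173.3,-0.46,1.74,-1.14]
    - [-108.9,0.2,173.3,-0.46,1.74,-1.14]
    - [-108.9,0.2,173.3,-0.46,1.74,-1.14]
    - [-108.9,0.2,173.3,-0.46,1.74,-1.14]

```text
time_s: 13.17
position: [0.5061, 0.0266, 0.13]
ee_rot: [[-0.509, 0.861, 0.0], [0.861, 0.509, -0.0], [-0.0, -0.0, -1.0]]
contact_force: [0.3, -0.0, 1.3]
grip_width: 0.0853
```

Run:
```python
from h import *
st(); inc([.5045,.023,.056],tool(30.2,[0,0,-1])); print("cap",ray("scene",(420,178.5),.099))
im=eyes.snapshot('scene');cv2.imwrite('pics/s10.png',cv2.resize(im[150:300,230:410,::-1],None,fx=4,fy=4))
im=eyes.snapshot('top');cv2.imwrite('pics/t10.png',cv2.resize(im[180:330,230:410,::-1],None,fx=4,fy=4))
```

```text
t 13.1667 q [-4.85, 15.27, 104.37, -0.02, 60.35, -35.46] p [0.5061, 0.0266, 0.13] F [0.26, -0.04, 1.29] w 0.0853
R [[-0.5094, 0.8605, 0.0001], [0.8605, 0.5094, -0.0004], [-0.0004, -0.0001, -1.0]]
inc [-2.3, -3.2, 74.0] [-0.01, 0.02, 0.42] |s| 74.1 |r| 0.4
cap [0.56222867 0.2486941  0.099     ]
```

View pics/s10.png

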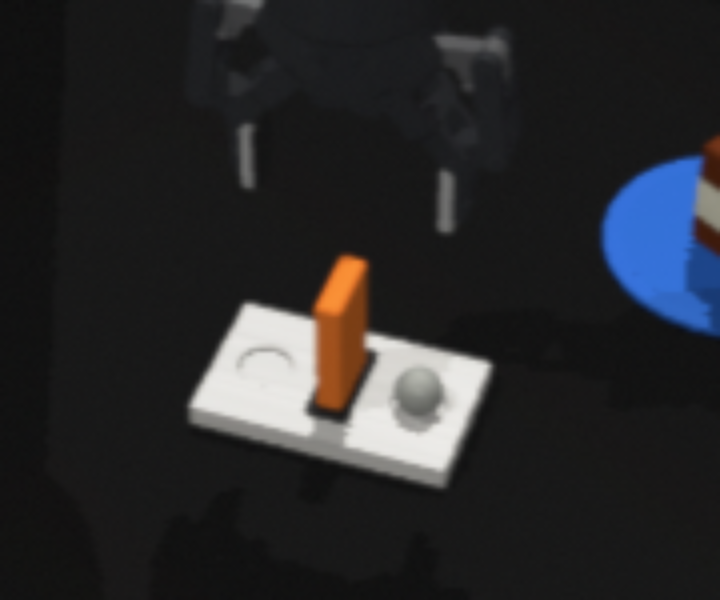

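View pics/t10.png

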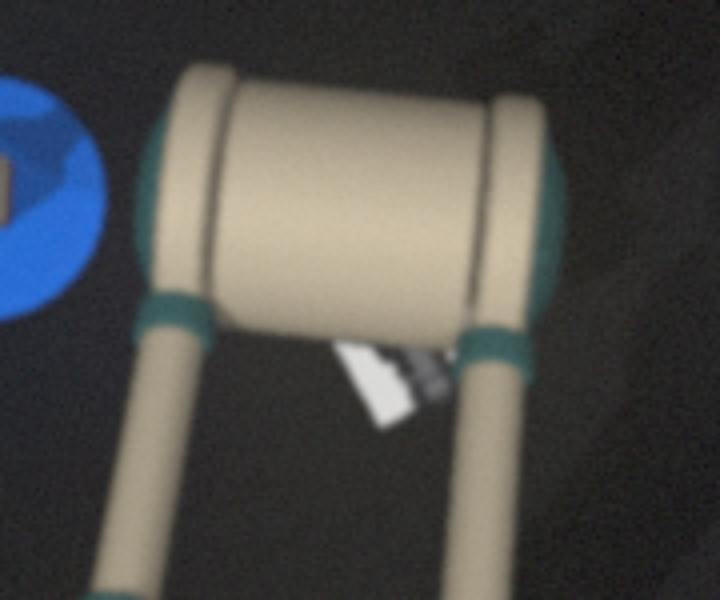

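The fingers straddle the orange handle and line up with the tray's x axis, with the ball in its pocket at scene crop (418,392). Descending.

Request:
carry_out:
  increments:
    - [-1,-1.5,6,0,0,0.2]
    - [-2.3,-3.2,16,0,0,0.4]
    - [-2.3,-3.2,28,0,0,0.4]
    - [-2.3,-3.2,40,0,0,0.4]
    - [-2.3,-3.2,52,0,0,0.4]
    - [-2.3,-3.2,62,0,0,0.4]
    - [-2.3,-3.2,70,0,0,0.4]
    - [-2.3,-3.2,74,0,0,0.4]
    - [-2.3,-3.2,74,0,0,0.4]
    - [-2.3,-3.2,74,0,0,0.4]
    - [-2.3,-3.2,74,0,0,0.4]

```text
time_s: 14.18
position: [0.5053, 0.0224, 0.0573]
ee_rot: [[-0.503, 0.865, 0.003], [0.865, 0.503, -0.001], [-0.002, 0.002, -1.0]]
contact_force: [-0.6, -0.4, 0.6]
grip_width: 0.0857
```

Run:
```python
from h import *
st(); inc([.5045,.023,.056],tool(30.2,[0,0,-1]))
im=eyes.snapshot('scene');cv2.imwrite('pics/s11.png',cv2.resize(im[180:290,250:380,::-1],None,fx=5,fy=5))
```

```text
t 14.1833 q [-5.34, 20.12, 109.95, -0.02, 49.75, -35.49] p [0.5053, 0.0224, 0.0573] F [-0.57, -0.38, 0.61] w 0.0857
R [[-0.5026, 0.8645, 0.003], [0.8645, 0.5026, -0.0006], [-0.0021, 0.0023, -1.0]]
inc [1.0, -0.4, 1.3] [0.13, 0.12, -0.03] |s| 1.6 |r| 0.2
```

View pics/s11.png

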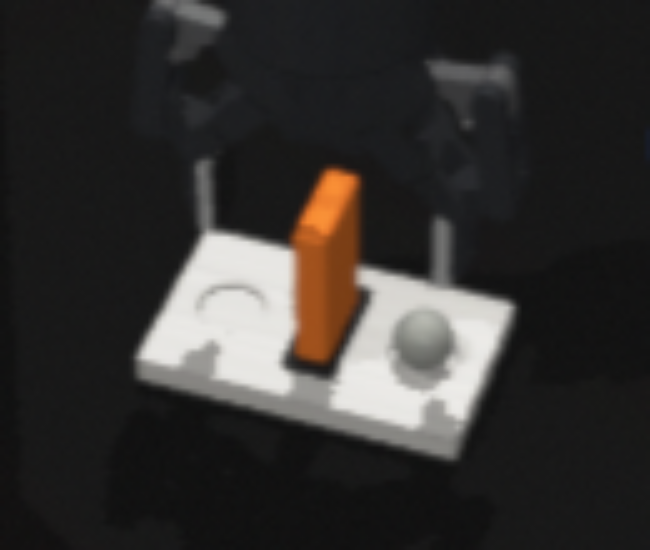

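The pads sit either side of the handle (crop (205,195) and (440,250)) and above the ball. I'll close in stages so nothing is jerked.

Request:
carry_out:
  increments:
    - [0.8,-0.4,1,0.1,0.1,0]
    - [0.8,-0.4,1,0.1,0.1,0]
    - [0.8,-0.4,1,0.1,0.1,0]
    - [0.8,-0.4,1,0.1,0.1,0]
    - [0.8,-0.4,1,0.1,0.1,0]
    - [0.8,-0.4,1,0.1,0.1,0]
    - [0.8,-0.4,1,0.1,0.1,0]
    - [0.8,-0.4,1,0.1,0.1,0]
  jaw: 0.72
  grip_force: 30

```text
time_s: 14.9
position: [0.5046, 0.0229, 0.0563]
ee_rot: [[-0.503, 0.865, 0.001], [0.865, 0.503, -0.0], [-0.0, 0.001, -1.0]]
contact_force: [-0.3, 1.0, -0.3]
grip_width: 0.024
```

Request:
carry_out:
  increments:
    - [0,0,0,0,0,0]
    - [0,0,0,0,0,0]
    - [0,0,0,0,0,0]
    - [0,0,0,0,0,0]
    - [0,0,0,0,0,0]
    - [0,0,0,0,0,0]
    - [0,0,0,0,0,0]
    - [0,0,0,0,0,0]
  jaw: 1
  grip_force: 30

```text
time_s: 15.57
position: [0.5044, 0.0228, 0.0563]
ee_rot: [[-0.503, 0.864, 0.0], [0.864, 0.503, -0.0], [-0.0, 0.0, -1.0]]
contact_force: [-1.2, -0.1, 3.2]
grip_width: 0.0135
```

Request:
carry_out:
  increments:
    - [0,0,0,0,0,0]
    - [0,0,0,0,0,0]
    - [0,0,0,0,0,0]
    - [0,0,0,0,0,0]
  grip_force: 60

```text
time_s: 15.9
position: [0.5045, 0.0228, 0.0564]
ee_rot: [[-0.503, 0.864, 0.001], [0.864, 0.503, -0.0], [-0.0, 0.0, -1.0]]
contact_force: [-1.3, -1.7, 2.1]
grip_width: 0.0134
```

Run:
```python
from h import *
st()
im=eyes.snapshot('scene');cv2.imwrite('pics/s12.png',cv2.resize(im[180:290,250:380,::-1],None,fx=5,fy=5))
```

```text
t 15.9 q [-5.31, 20.19, 110.0, -0.01, 49.77, -35.48] p [0.5045, 0.0228, 0.0564] F [-1.34, -1.71, 2.1] w 0.0134
R [[-0.5027, 0.8645, 0.0005], [0.8645, 0.5027, -0.0001], [-0.0004, 0.0004, -1.0]]
```

View pics/s12.png

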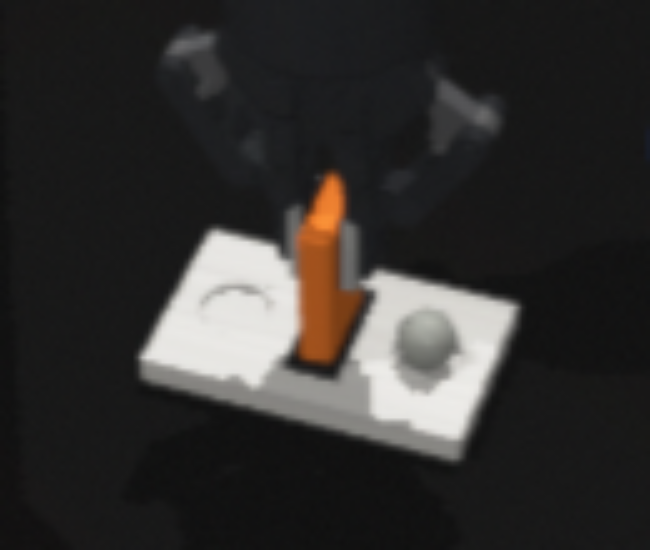

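The handle is gripped at 13.4 mm opening and the ball is still in its pocket. Lifting gently.

Request:
carry_out:
  increments:
    - [0,0,-0.5,0,0,0]
    - [0,0,-1.5,0,0,0]
    - [0,0,-3.5,0,0,0]
    - [0,0,-6.5,0,0,0]
    - [0,0,-10.5,0,0,0]
    - [0,0,-15.5,0,0,0]
    - [0,0,-21,0,0,0]
    - [0,0,-27,0,0,0]
    - [0,0,-33,0,0,0]
    - [0,0,-38,0,0,0]
    - [0,0,-42,0,0,0]
    - [0,0,-44,0,0,0]

```text
time_s: 16.95
position: [0.5049, 0.0228, 0.1012]
ee_rot: [[-0.503, 0.865, 0.002], [0.865, 0.503, -0.0], [-0.001, 0.001, -1.0]]
contact_force: [0.2, -0.5, -3.8]
grip_width: 0.0134
```

Request:
carry_out:
  increments:
    - [0,0,0,0,0,0]
    - [0,0,0,0,0,0]
    - [0,0,0,0,0,0]
    - [0,0,0,0,0,0]

```text
time_s: 17.28
position: [0.5046, 0.0228, 0.1009]
ee_rot: [[-0.503, 0.864, 0.001], [0.864, 0.503, -0.0], [-0.001, 0.001, -1.0]]
contact_force: [-0.8, 0.1, -2.3]
grip_width: 0.0132
```

Run:
```python
from h import *
st()
im=eyes.snapshot('scene');cv2.imwrite('pics/s13.png',cv2.resize(im[150:290,250:400,::-1],None,fx=4,fy=4))
inc([.5045,.0228,.1704],tool(30.2,[0,0,-1]))
```

```text
t 17.2833 q [-5.31, 16.97, 106.87, -0.01, 56.1, -35.48] p [0.5046, 0.0228, 0.1009] F [-0.77, 0.14, -2.34] w 0.0132
R [[-0.5026, 0.8645, 0.0011], [0.8645, 0.5026, -0.0002], [-0.0008, 0.0009, -1.0]]
inc [0.0, -0.0, -69.5] [0.05, 0.04, -0.03] |s| 69.5 |r| 0.1
```

View pics/s13.png

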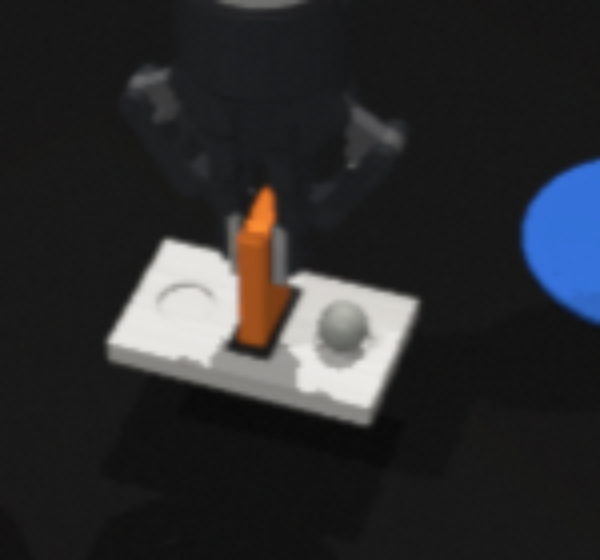

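It's lifted level with the ball in place. Now up to carrying height, then across in gentle stages.

Request:
carry_out:
  increments:
    - [0,0,-1,0,0,0]
    - [0,0,-3.5,0,0,0]
    - [0,0,-8,0,0,0]
    - [0,0,-14,0,0,0]
    - [0,0,-21.5,0,0,0]
    - [0,0,-30,0,0,0]
    - [0,0,-39,0,0,0]
    - [0,0,-48,0,0,0]
    - [0,0,-56,0,0,0]
    - [0,0,-63,0,0,0]
    - [0,0,-67.5,0,0,0]
    - [0,0,-69.5,0,0,0]

```text
time_s: 18.33
position: [0.5049, 0.0228, 0.1714]
ee_rot: [[-0.503, 0.865, 0.003], [0.865, 0.503, -0.0], [-0.002, 0.002, -1.0]]
contact_force: [0.3, 0.2, -4.4]
grip_width: 0.0133
```

Request:
carry_out:
  increments:
    - [-1.5,-0.8,0,0,0,0]
    - [-5,-2.7,0,0,0,0]
    - [-11,-6,0,0,0,0]
    - [-19,-10.4,0,0,0,0]
    - [-30,-16.5,0,0,0,0]
    - [-42,-23,0,0,0,0]
    - [-54,-29.6,0,0,0,0]
    - [-66,-36.2,0,0,0,0]
    - [-76,-41.7,0,0,0,0]
    - [-84,-46.1,0,0,0,0]
    - [-89,-48.9,0,0,0,0]
    - [-91,-50,0,0,0,0]

```text
time_s: 19.33
position: [0.5074, -0.0822, 0.1713]
ee_rot: [[-0.501, 0.865, 0.002], [0.865, 0.501, -0.0], [-0.002, 0.002, -1.0]]
contact_force: [0.4, 0.1, -3.5]
grip_width: 0.0133
```

Request:
carry_out:
  increments:
    - [-1.5,-0.8,0,0,0,0]
    - [-5,-2.7,0,0,0,0]
    - [-11,-6,0,0,0,0]
    - [-19,-10.4,0,0,0,0]
    - [-30,-16.5,0,0,0,0]
    - [-42,-23,0,0,0,0]
    - [-54,-29.6,0,0,0,0]
    - [-66,-36.2,0,0,0,0]
    - [-76,-41.7,0,0,0,0]
    - [-84,-46.1,0,0,0,0]
    - [-89,-48.9,0,0,0,0]
    - [-91,-50,0,0,0,0]

```text
time_s: 20.33
position: [0.5098, -0.1873, 0.1713]
ee_rot: [[-0.5, 0.866, 0.002], [0.866, 0.5, -0.0], [-0.002, 0.002, -1.0]]
contact_force: [0.1, -0.2, -2.9]
grip_width: 0.0136
```

Run:
```python
from h import *
st()
im=eyes.snapshot('scene');cv2.imwrite('pics/s14.png',im[:,:,::-1])
inc([.5124,-.2966,.1704],tool(30.2,[0,0,-1]))
```

```text
t 20.3333 q [-27.53, 15.88, 96.73, 0.04, 67.25, -57.58] p [0.5098, -0.1873, 0.1713] F [0.05, -0.24, -2.85] w 0.0136
R [[-0.5004, 0.8658, 0.0024], [0.8658, 0.5004, -0.0005], [-0.0016, 0.0019, -1.0]]
inc [-96.1, -52.6, 1.0] [0.1, 0.09, -0.16] |s| 109.6 |r| 0.2
```

View pics/s14.png

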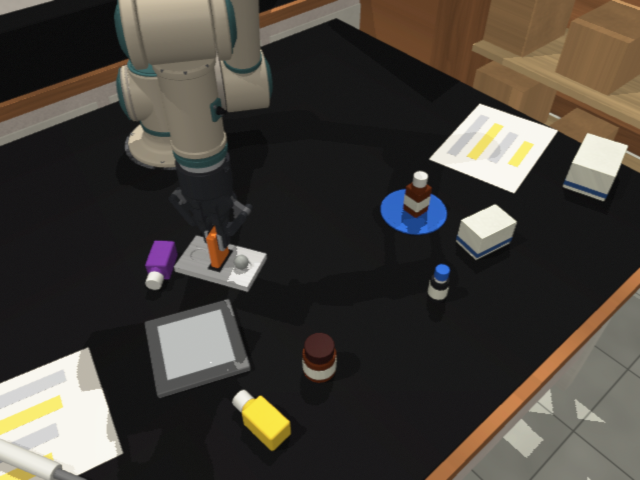

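The tray is carried level with the ball in its pocket at (241,262). Last leg to the plate.

Request:
carry_out:
  increments:
    - [-1.5,-0.8,0,0,0,0]
    - [-5,-2.7,0,0,0,0]
    - [-11,-6,0,0,0,0]
    - [-20,-11,0,0,0,0]
    - [-31,-17,0,0,0,0]
    - [-44,-24,0,0,0,0]
    - [-57,-31.2,0,0,0,0]
    - [-69,-37.8,0,0,0,0]
    - [-80,-43.8,0,0,0,0]
    - [-88.5,-48.5,0,0,0,-0.1]
    - [-94,-51.5,0,0,0,-0.1]
    - [-96,-52.6,0.5,0,0,-0.1]

```text
time_s: 21.38
position: [0.5124, -0.2979, 0.1708]
ee_rot: [[-0.501, 0.865, 0.003], [0.865, 0.501, -0.001], [-0.002, 0.002, -1.0]]
contact_force: [0.1, 0.0, -3.0]
grip_width: 0.0132
```

Request:
carry_out:
  increments:
    - [0,0,0,0,0,0]
    - [0,0,0,0,0,0]
    - [0,0,0,0,0,0]
    - [0,0,0,0,0,0]
    - [0,0,0,0,0,0]
    - [0,0,0,0,0,0]
    - [0,0,0,0,0,0]
    - [0,0,0,0,0,0]
    - [0,0,0,0,0,0]
    - [0,0,0,0,0,0]

```text
time_s: 22.22
position: [0.5124, -0.2979, 0.1708]
ee_rot: [[-0.501, 0.865, 0.003], [0.865, 0.501, -0.001], [-0.002, 0.002, -1.0]]
contact_force: [-0.1, 0.2, -3.6]
grip_width: 0.0134
```

Run:
```python
from h import *
st()
for n in("scene","top"):
    im=eyes.snapshot(n);cv2.imwrite(f'pics/{n}15.png',im[:,:,::-1])
    cv2.imwrite(f'pics/{n}15c.png',cv2.resize(im[260:410,120:280,::-1] if n=="scene" else im[170:310,380:530,::-1],None,fx=4,fy=4))
```

```text
t 22.2167 q [-36.93, 19.93, 90.64, 0.06, 69.28, -67.02] p [0.5124, -0.2979, 0.1708] F [-0.06, 0.2, -3.59] w 0.0134
R [[-0.5012, 0.8654, 0.0026], [0.8654, 0.5012, -0.0008], [-0.002, 0.0018, -1.0]]
```

View pics/scene15.png

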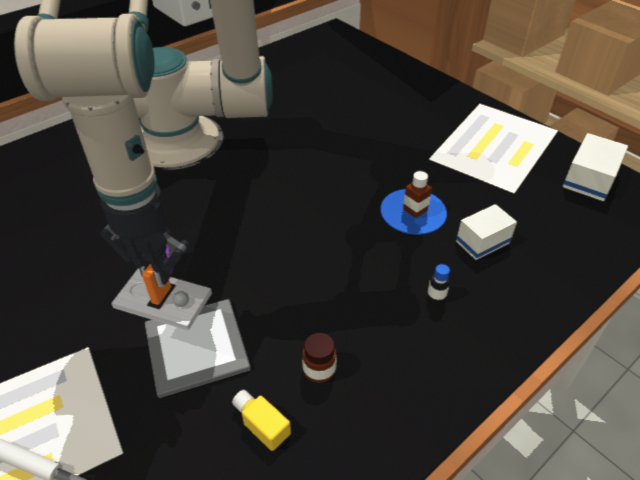

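View pics/scene15c.png

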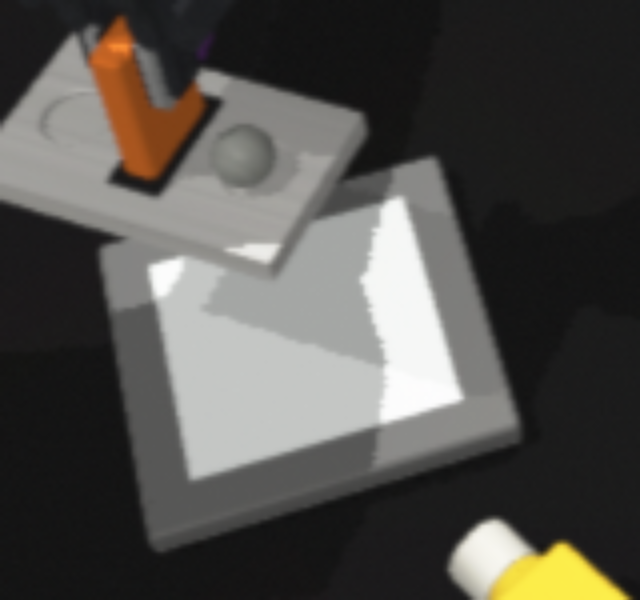

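View pics/top15.png

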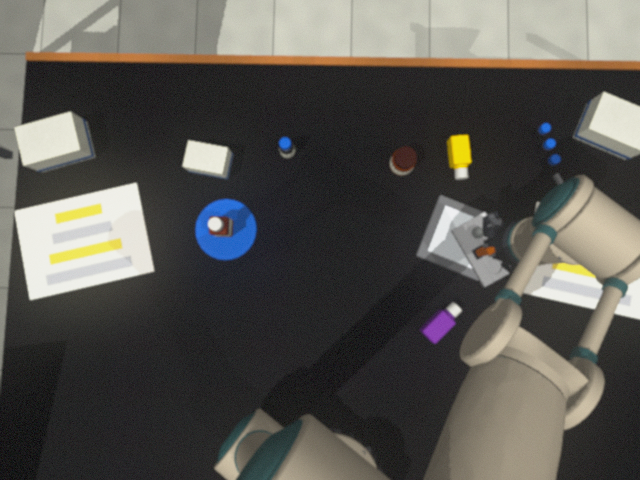

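The tray is level over the plate and the ball is in its pocket at scene (180.6,299). The bottle stands at scene (417,195). Final numeric checks:

Run:
```python
from h import *
Bc=ray("scene",(120+243/4-.4,260+157/4-.4),.1354); c=np.array([.547,-.2765]); a=np.radians(68.4)
v=Bc[:2]-c; print("ball",Bc,"plate frame",v@[np.cos(a),np.sin(a)],v@[-np.sin(a),np.cos(a)])
S=np.array([ray("scene",(120+u/4-.4,260+w/4-.4),.1264) for u,w in((368,120),(273,265))]); print("tray +x end corners",S.round(4), np.linalg.norm(S[0]-S[1]))
print("expected",[(np.array([.5124,-.2979])+Ro.from_euler('z',30.1,degrees=True).as_matrix()[:2,:2]@e).round(4) for e in([.065,.038],[.065,-.038])])
print("cap scene/top",ray("scene",(420,178.5),.099),ray("top",(214.5,223.5),.099))
st()
```

```text
ball [ 0.5451231  -0.28099532  0.1354    ] plate frame -0.004870576245758132 9.025865518717501e-05
tray +x end corners [[ 0.5538 -0.2318  0.1264]
 [ 0.5894 -0.2966  0.1264]] 0.0739613782866277
expected [array([ 0.5496, -0.2324]), array([ 0.5877, -0.2982])]
cap scene/top [0.56222867 0.2486941  0.099     ] [0.55689743 0.25611866 0.099     ]
t 22.3167 q [-36.93, 19.93, 90.64, 0.05, 69.28, -67.02] p [0.5124, -0.298, 0.1708] F [0.04, -0.11, -3.64] w 0.0134
R [[-0.5011, 0.8654, 0.0026], [0.8654, 0.5011, -0.0008], [-0.002, 0.0018, -1.0]]
```

The ball is about 5 mm from the plate centre, the tray is level and still about 10 cm above the plate, and the bottle is within about 10 mm of the mat centre. Handing in.

```bash
python3 -c "
from bench import robot
print(robot.job_done())"
```

```text
the job is handed in; nothing more can be done
None
```

The job is handed in at about 22 s of the 70 s allowed, with the bottle on the mat and the tray held over the plate. The hand-in gives no verdict, so I only have my own checks to go on.

**What I did:**
- I gripped the toppled amber bottle across its flats with a leaning tool and pitched it 90°. I set it down on the blue mat and let go. The purple and yellow look-alikes were not touched.
- I then gripped the tray by its orange handle with 60 N and lifted and carried it in gentle stages to the light plate.

**What the last checks showed:**
- **Bottle:** it stands free and upright. Two single-view estimates put its cap at (0.562, 0.249) and (0.557, 0.256), which differ by about 9 mm. Both are within about 10 mm of the mat centre, against a limit of 55 mm.
- **Ball:** it is in its pocket, about 5 mm from the plate centre along one side and 0 mm along the other.
- **Tray:** the tool reads within 0.2° of vertical and the arm is still. The tool height puts the underside about 100 mm above the plate. Two tray corners cast from the image lie within about 5 mm of where the tool pose predicts.
- **Vial, jar and carton:** they look unmoved in the final pictures; I did not measure them again.

**One disagreement on the way:** the held bottle was about 5 mm higher in the gripper than I first estimated. I found this by triangulating the cap and set it down by watching the contact force.

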